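# Stand the lick boards in the drying rack

## Robot

A 7-joint arm with a two-finger parallel gripper is mounted at the origin on the work surface. World frame = base frame: x ahead of the robot, y to its left, z up, the work surface at z = 0. Lengths are in mm, angles in rad, forces in N, time in s.
With the tool pointing down it reaches from about 350 to 900 mm from the base axis. Payload 19.9 kg.
Tool frame: the origin (TCP) lies between the finger pads; the fingertips stand 22 mm ahead of it and the grasp point (between the pads) lies 3 mm ahead of it; z points along the fingers, x is the direction in which the jaws open and shut, and the axes are right-handed (so a half turn about z gives the same grasp; the last joint's range is limited). The gripper opens to 94 mm and grips with 3 to 60 N. Pads are 16 mm wide; open, the fingers measure 119 mm over their backs; the gripper's body (75 mm by 177 mm) begins 78 mm behind the grasp point.
Start: joints at [-1.274, 0.417, -0.01, 1.614, 0.005, 1.111, -0.053], TCP at [207.711, 589.452, 200.625] pointing down, gripper open.
Joint ranges: [-2.81, 2.81], [-0.39, 2.02], [-1.27, 1.25], [0.06, 2.57], [-1.19, 4.33], [0.19, 2], [-2.82, 2.82]. Speed limits (rad/s): [1.89, 1.89, 2.39, 2.39, 3.01, 3.01, 3.01].

## Interface

Orientations are given as [roll, pitch, yaw] about the fixed x, y, z axes, in that order (R = Rz(yaw) Ry(pitch) Rx(roll)).
In Python, from rig import env gives the robot as it stands. The module is installed in compiled form; this text tells all that it offers.
- The arm moves only by the shell command python3 -m handwheel 'ROWS' [OPENING]. ROWS is text: rows parted by semicolons, each of 4 numbers parted by spaces: the shift along the tool's x, y, z in cm, then the turn about the tool's z in degrees. In form: dx dy dz yaw; .... A call has 1 to 8 rows; each row shifts and turns the commanded pose from where the row before left it, along the tool's axes as they then stand; what a row does not reach is not made up. A row lasts 1/12 s, in which the tool goes at most 41.7 mm and 7.16 degrees, less where a joint would pass 70% of its speed; a pose out of reach is approached as far as the arm can. A call with a gripper value outside its range is refused whole. OPENING is the closure, from 0 (fully open) to 1 (shut), set as the call begins (- or left out, the last holds). The fingers move at their own pace and stop on an object; the grip force is fixed at half the most. Time passes only in rows, so rows that do not move let the fingers close. It gives the time, the measured TCP pose, the force and the opening at its end, in the units of the state.
- env.read_state(): the state, without advancing time (a new reading comes with each control period).
- env.get_image(name): name is "scene" or "top" or "wrist"; returns the picture (480x640x3 uint8, blue, green, red); there is no depth.
- env.camera_info(name): a dict with "fx", "fy", "cx", "cy" (pixels), "pose" (4x4, takes a point from camera to world coordinates). Camera axes: x right, y down, z forward; pixel columns grow to the right and rows downward; lengths in mm; the calibration is good to about 2 mm. A picture is of the moment at which its call begins: read the wrist's pose just before it. camera_info takes no time and is no camera call; for the wrist camera it gives the pose at the moment of the call.
- env.finish_job(): hands the job in, once; it reports no verdict.
The state is a dict: "time": time; "joint_pos": joint angles; "joint_vel": joint speeds; "joint_efforts": joint torques, N m; "tool_pos": TCP position; "tcp_rot": TCP orientation; "ft_force": force on the tool from outside, world axes, zero at the start; "torque": the same for the moment, N m; "finger_gap": finger opening in mm.
Only numpy, scipy, OpenCV 4.12 (cv2) and the standard library are available. Lean on these libraries where they do the work, as an engineer would, in place of code of your own. Each camera call takes 0.05 s, during which the arm holds its last target.

## Task

Take the blue and the yellow lick board off the leaning stand and stand each one upright on its short edge in the rack slot of its own colour, resting fully down on the slot's floor and about centred along the slot. Lower the boards in rather than dropping them, and leave the bowl with the ball, the treat canister and the brush where they are.

Things in the scene. Friction and masses are not known exactly. Their poses are not given: they have to be found in the camera images.
- blue_board: Blue rigid plastic lick board, 160 x 120 x 10 mm, 0.14-0.28 kg, white studs on one face, plain grip band at the top. Origin at its centre. x: along the 160 mm length, pointing to the lower edge (top edge at x = -80 mm); y: width; z: thickness, at the start pointing up, off the stand's panel. Starts on the stand leaning 28 degrees from vertical, its top 60 mm free on both faces. 
- yellow_board: Yellow rigid plastic lick board, 160 x 120 x 10 mm, 0.14-0.28 kg, white studs on one face, plain grip band at the top. Origin at its centre. x: along the 160 mm length, pointing to the lower edge (top edge at x = -80 mm); y: width; z: thickness, at the start pointing up, off the stand's panel. Starts on the stand leaning 28 degrees from vertical, its top 60 mm free on both faces. 
- stand: Fixed pale wooden stand, 280 mm wide (y); the boards lean on it side by side, 15 to 45 mm apart, either colour on either side, tops towards its -x (roughly the robot), top edges 168 mm up. Origin on the table under the slope's foot. The 8 mm panel backs the lowest 100 mm of the boards; a ledge with a 10 mm lip stops their lower edges. Base x = -93 to +33 mm.
- rack: Fixed drying rack, wooden base 170 (x) x 140 (y) x 12 mm, with three parallel upright slots running along y, 50 mm apart at x = -50 (blue walls), 0 (white walls, stays empty) and +50 mm (yellow walls). Total height about 81 mm. Origin at the centre of the underside on the table.
- blue_slot (a point): Blue slot of the rack: middle of the slot's floor, 12 mm above the table; axes as the rack's. 18 mm wide along x, 130 mm long along y, open at the top and both ends. Walls straight to 58 mm above this point, then flared to a mouth about 30 mm wide, tops 69 mm above this point.
- yellow_slot (a point): Yellow slot of the rack: middle of the slot's floor, 12 mm above the table; axes as the rack's. 18 mm wide along x, 130 mm long along y, open at the top and both ends. Walls straight to 58 mm above this point, then flared to a mouth about 30 mm wide, tops 69 mm above this point.
- bowl: Steel pet bowl, loose, 150 mm across, 50 mm high, origin under its centre. Bystander.
- ball_center (a point): Centre of the hard orange ball, 60 mm across, lying loose in the bowl. Bystander.
- canister: Green treat canister with white cap, loose, 88 mm across, 107 mm high, origin under its centre. Bystander.
- brush: Grooming brush lying bristles down, loose, grey head and black handle, 195 mm long along x (head at +x), 60 mm wide, 43 mm high, origin on the table near the middle. Bystander.

How it is judged (in metres and radians):
At the end, for the whole second after the job is handed in: Each board stands at rest, released, in the slot of its own colour: centre within 9 mm of the slot's middle plane, 25 mm of its middle along it, 72 to 87 mm above its floor (80 is fully down); face and long axis within 0.17 rad of true (x of blue_board in the frame of blue_slot between -0.009 and 0.009 m and y of blue_board in the frame of blue_slot between -0.025 and 0.025 m and z of blue_board in the frame of blue_slot between 0.072 and 0.087 m and angle between the z axis of blue_board and the x axis of blue_slot, either way round below 0.17 rad and angle between the x axis of blue_board and the z axis of blue_slot, either way round below 0.17 rad and linear speed of each of blue_board, yellow_board below 0.02 m/s and angular speed of each of blue_board, yellow_board below 0.15 rad/s and x of yellow_board in the frame of yellow_slot between -0.009 and 0.009 m and y of yellow_board in the frame of yellow_slot between -0.025 and 0.025 m and z of yellow_board in the frame of yellow_slot between 0.072 and 0.087 m and angle between the z axis of yellow_board and the x axis of yellow_slot, either way round below 0.17 rad and angle between the x axis of yellow_board and the z axis of yellow_slot, either way round below 0.17 rad); the robot touches nothing.
It fails at once if the bowl, ball, canister or brush is pushed more than 30 mm (distance of any of bowl, ball_center, canister, brush from where it was at the start of the episode above 0.03 m).
It fails at once if the canister is tipped over (angle between canister's own z axis and vertical above 0.5 rad).
It fails at once if the blue board is dropped (falls free from more than about 25 mm) (linear speed of blue_board above 0.7 m/s and contact force between blue_board and the fingers below 0.05 N).
It fails at once if the yellow board is dropped (falls free from more than about 25 mm) (linear speed of yellow_board above 0.7 m/s and contact force between yellow_board and the fingers below 0.05 N).
It also fails if it takes over 59 s, if anything falls off the work surface, if the arm or the gripper's body presses on something with over 40 N, if the wrist force passes 120 N, or if a joint passes its speed limit or range.

## Working session

There is one attempt and no reset: what is moved stays moved. The work goes in short steps, Python scripts to look and compute and a shell command to move; the robot and the scene stay as the last step left them, time stands still between calls to the robot, and variables do not carry over. Pictures are saved under pics/ and viewed, and the job is handed in when it is done.

```bash
mkdir -p pics; python3 - <<'E'
from rig import env
import cv2,numpy as np
np.set_printoptions(precision=3,suppress=True)
s=env.read_state()
for k in s: print(k,s[k])
for n in ["scene","top","wrist"]:
    ci=env.camera_info(n); print(n,ci["fx"],ci["cx"],ci["cy"]);print(np.array(ci["pose"]))
for n in ["scene","top"]:
    cv2.imwrite(f"pics/{n}0.png",env.get_image(n))
E
```

```text
time 0.0
joint_pos [-1.273  0.418 -0.01   1.614  0.005  1.111 -0.053]
joint_vel [-0.    -0.001  0.     0.    -0.001  0.     0.001]
joint_efforts [  0.001 -85.124   0.64  -42.6    -0.049   0.019   0.   ]
tool_pos [207.607 589.094 200.004]
tcp_rot [3.142 0.001 1.232]
ft_force [ 0.682  0.822 -0.443]
torque [ 0.032 -0.008  0.002]
finger_gap 94.24811599552427
scene 596.4640954604017 326.63763748316256 249.0515096272881
[[   0.587    0.602   -0.541 1505.864]
 [   0.809   -0.433    0.397 -650.53 ]
 [   0.005   -0.671   -0.741 1341.208]
 [   0.       0.       0.       1.   ]]
top 591.6992705841224 320.91380466707835 249.24157100196834
[[  -0.001   -0.998    0.07   478.246]
 [  -1.       0.001    0.005   -9.584]
 [  -0.005   -0.07    -0.998 1591.008]
 [   0.       0.       0.       1.   ]]
wrist 369.1856049781601 319.2826122364951 244.01204130653707
[[  0.333   0.917   0.218 145.727]
 [  0.943  -0.324  -0.079 611.823]
 [ -0.002   0.232  -0.973 383.946]
 [  0.      0.      0.      1.   ]]
```

View pics/scene0.png

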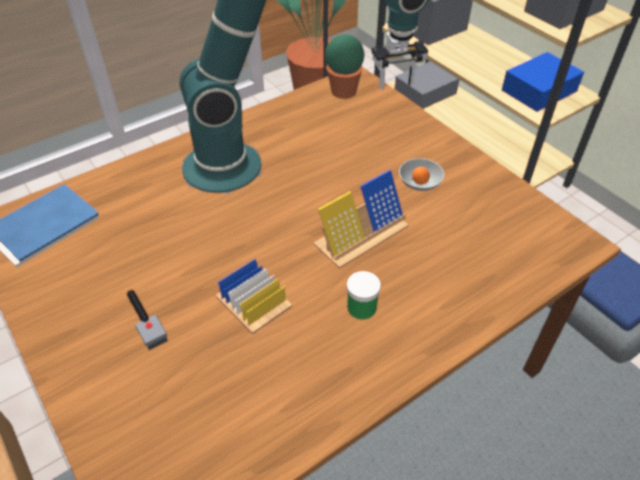

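View pics/top0.png

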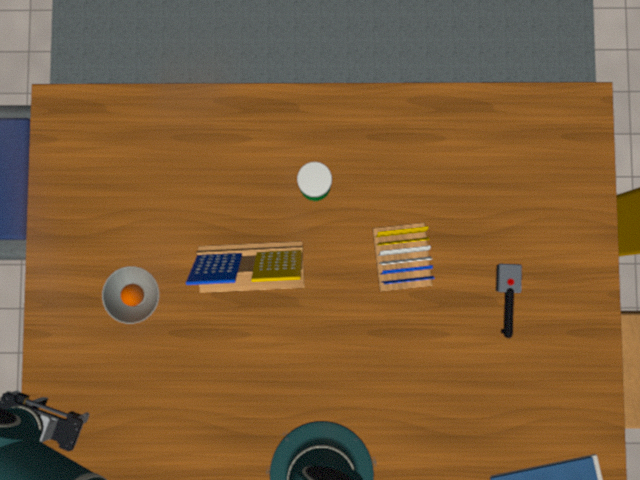

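The overview shows the stand with blue on the +y side (top image ≈215,268) and yellow beside it (≈277,265). The rack is at ≈(404,257), with its yellow slot on the far side. I'll enlarge the crops next.

```bash
cat > h.py <<'E'
from rig import env
import cv2,numpy as np
np.set_printoptions(precision=2,suppress=True)
def ray(n,u,v,z,ci=None):
    ci=ci or env.camera_info(n); P=np.array(ci["pose"])
    d=P[:3,:3]@np.array([(u-ci["cx"])/ci["fx"],(v-ci["cy"])/ci["fy"],1]); o=P[:3,3]
    return o+d*(z-o[2])/d[2]
def proj(ci,p):
    P=np.array(ci["pose"]); q=P[:3,:3].T@(np.asarray(p,float)-P[:3,3])
    return np.array([ci["fx"]*q[0]/q[2]+ci["cx"],ci["fy"]*q[1]/q[2]+ci["cy"]])
E
python3 - <<'E'
import cv2
im=cv2.imread("pics/top0.png")
a=im[230:305,175:315]; b=im[215:300,365:445]
cv2.imwrite("pics/a0.png",cv2.resize(a,None,fx=5.6,fy=5.6,interpolation=cv2.INTER_CUBIC))
cv2.imwrite("pics/b0.png",cv2.resize(b,None,fx=7,fy=7,interpolation=cv2.INTER_CUBIC))
from h import *
for u,v,z in [(215,268,100),(277,265,100),(404,257,40),(131,295,50),(314,180,107),(510,300,20)]: print(ray("top",u,v,z))
E
```

```text
[535.68 265.38 100.  ]
[543.05 108.93 100.  ]
[ 566.23 -219.52   40.  ]
[467.63 492.5   50.  ]
[758.24  15.43 107.  ]
[ 453.24 -500.76   20.  ]
```

View pics/a0.png

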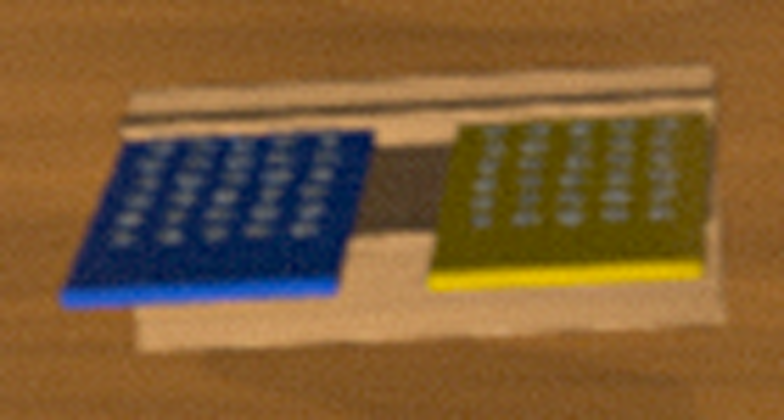

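View pics/b0.png

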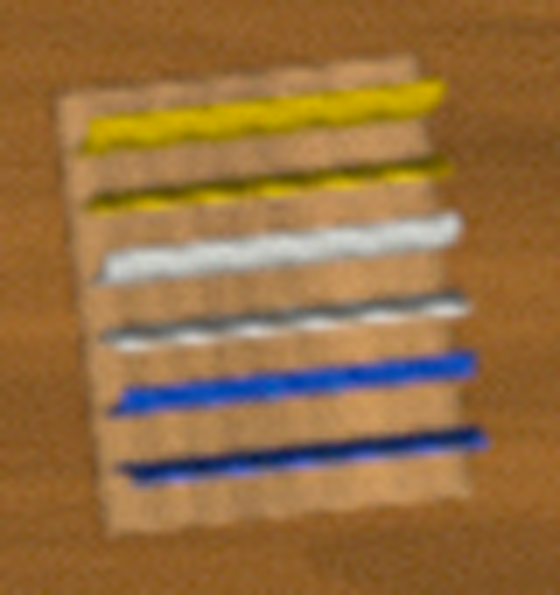

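Readings from the top crops (native pixels):
- Blue top back edge: about (186.1,284.8)–(234.8,282.1).
- Yellow top back edge: about (251.8,281.8)–(300,279.1).
- Rack base corners: near (380.6,291.1) and (431.9,285.7), far (373.6,228.9) and (424.3,223.3).

I'll fit poses from these.

```bash
cat >> h.py <<'E'
from scipy.optimize import least_squares
def fit(ci,model,px,x0):
    f=lambda q: np.concatenate([proj(ci,[q[0]+np.cos(q[2])*m[0]-np.sin(q[2])*m[1],q[1]+np.sin(q[2])*m[0]+np.cos(q[2])*m[1],m[2]])-p for m,p in zip(model,px)])
    r=least_squares(f,x0); return r.x,r.fun.reshape(-1,2)
E
python3 - <<'E'
from h import *
ci=env.camera_info("top")
A=lambda u,v:(175+u/5.6,230+v/5.6)
B=lambda u,v:(365+u/7,215+v/7)
for n,c in dict(blue=[(62,307),(335,292)],yel=[(430,290),(700,275)]).items():
    p=[ray("top",*A(*q),163.3) for q in c]; d=p[0]-p[1]
    print(n,p,np.linalg.norm(d),"yaw",np.arctan2(-d[0],d[1]))
print([ray("top",*A(*q),12) for q in [(135,350),(722,322),(128,95),(713,68)]])
q,r=fit(ci,[(-85,70,12),(-85,-70,12),(85,70,12),(85,-70,12)],[B(108,533),B(468,495),B(60,97),B(415,58)],[560,-219,0])
print(q,r)
E
```

```text
blue [array([492.75, 323.07, 163.3 ]), array([499.07, 205.48, 163.3 ])] 117.76601853440076 yaw 0.05366903872078123
yel [array([499.88, 164.55, 163.3 ]), array([506.2 ,  48.29, 163.3 ])] 116.43161649700562 yaw 0.05427836607939583
[array([473.83, 323.25,  12.  ]), array([486.82,  43.93,  12.  ]), array([595.49, 328.22,  12.  ]), array([608.03,  48.35,  12.  ])]
[ 567.49 -219.36    0.11] [[-0.37  0.49]
 [ 0.51  0.34]
 [-0.67 -0.45]
 [ 0.53 -0.4 ]]
```

```bash
python3 -m handwheel '0 0 -2 7; 0 0 -2 7; 0 0 -2 7; 0 0 -2 7; 0 0 -2 7; 0 0 -2 7; 0 0 -2 7; 0 0 -2 7'; python3 -m handwheel '1.5 1.5 0 7; 1.5 3 0 4.5; 2 3 0 0; 2 3 0 0; 2 3 0 0; 2 3 0 0; 2 3 0 0; 2 3 0 0'
```

```text
time: 0.77
tool_pos: [207.6, 589.2, 361.3]
tcp_rot: [3.141, 0.0, 0.249]
ft_force: [-0.4, 0.6, -0.1]
finger_gap: 93.9
time: 1.43
tool_pos: [375.0, 376.0, 360.5]
tcp_rot: [3.141, 0.0, 0.054]
ft_force: [1.9, 0.1, 0.6]
finger_gap: 94.0
```

```bash
python3 -m handwheel '2 4 0 0; 2 4 0 0; 2 4 0 0; 2 4 0 0; 2 4 0 0; 2 3 0 0; 0.5 2 0 0; 0 0 0 0';  python3 - <<'E'
from h import *
s=env.read_state();print(s["tool_pos"],s["tcp_rot"])
ci=env.camera_info("wrist"); im=env.get_image("wrist"); cv2.imwrite("pics/w1.png",im)
import pickle; pickle.dump(ci,open("w1.pkl","wb"))
for p in [(499.88,164.55,163.3),(506.2,48.29,163.3),(484,46,12)]: print(proj(ci,p))
E
```

```text
time: 2.1
tool_pos: [506.4, 143.2, 360.6]
tcp_rot: [3.14, -0.0, 0.048]
ft_force: [0.3, -0.5, -0.8]
finger_gap: 93.8
[506.43 143.25 360.61] [ 3.14 -0.    0.05]
[312.81 200.94]
[314.05 306.15]
[300.58 267.06]
```

View pics/w1.png

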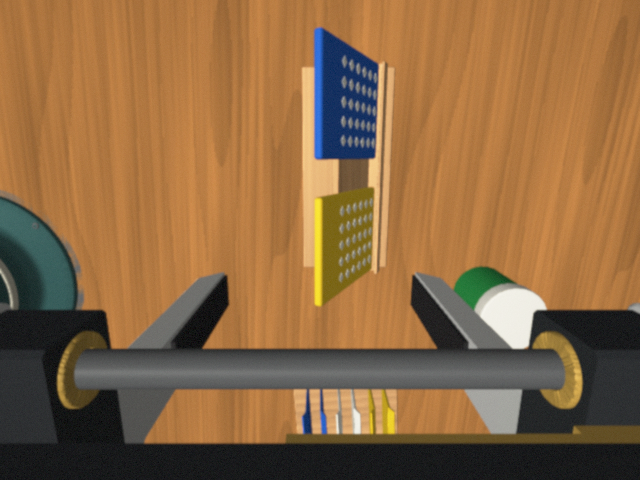

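```bash
python3 - <<'E'
import cv2
im=cv2.imread("pics/w1.png")
cv2.imwrite("pics/w1a.png",cv2.resize(im[15:165,290:410],None,fx=4,fy=4,interpolation=cv2.INTER_CUBIC))
cv2.imwrite("pics/w1b.png",cv2.resize(im[170:315,290:410],None,fx=4,fy=4,interpolation=cv2.INTER_CUBIC))
E
```

```text
(no output)
```

View pics/w1a.png

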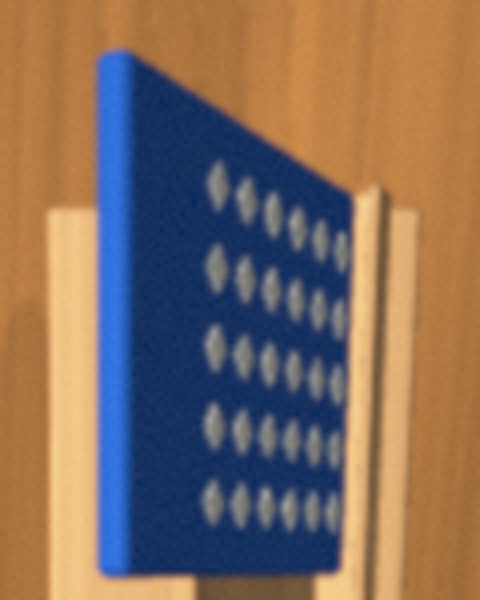

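View pics/w1b.png

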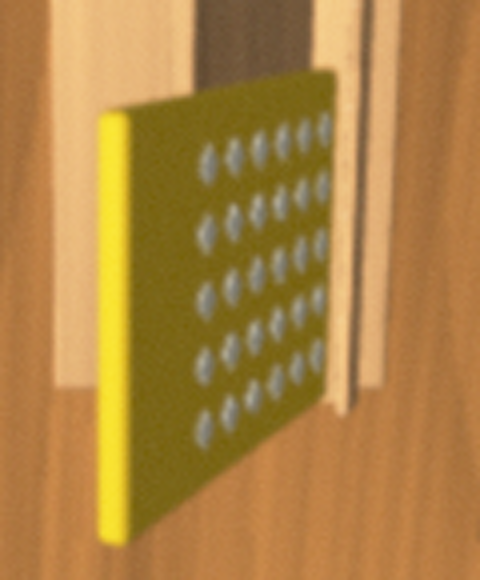

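```bash
python3 - <<'E'
from h import *
import pickle; ci=pickle.load(open("w1.pkl","rb"))
for n,c in dict(yf=[(322.5,198,168),(322.5,305.5,168)],yb=[(314.8,198,163.3),(314.8,305.5,163.3)],ybot=[(373.75,187.5,26.7),(371.3,269.5,26.7)],bf=[(323.3,28,168),(322.5,159,168)],bb=[(314.5,28.8,163.3),(314.5,158.8,163.3)],bbot=[(377.8,63,26.7),(375.3,158,26.7)],base=[(303.3,67,12),(303.8,267,12)]).items():
    p=[ray("w",*q,ci=ci) for q in c]; d=p[0]-p[1]
    print(n,*p,np.linalg.norm(d),"yaw",np.arctan2(-d[0],d[1]),"mid",(p[0]+p[1])/2)
E
```

```text
yf [509.66 168.57 168.  ] [515.36  51.47 168.  ] 117.23588308429323 yaw 0.048615395525793394 mid [512.51 110.02 168.  ]
yb [501.8  167.68 163.3 ] [506.99  49.1  163.3 ] 118.69804195604573 yaw 0.04375438217622293 mid [504.4  108.39 163.3 ]
ybot [582.23 170.75  26.7 ] [588.29  51.62  26.7 ] 119.28983746709271 yaw 0.05084887180877634 mid [585.26 111.18  26.7 ]
bf [502.81 324.53 168.  ] [507.78 207.22 168.  ] 117.40727968936652 yaw 0.04234895366355305 mid [505.3  265.88 168.  ]
bb [494.64 324.9  163.3 ] [499.78 207.01 163.3 ] 118.00274689707882 yaw 0.04356499575632034 mid [497.21 265.95 163.3 ]
bbot [574.56 329.95  26.7 ] [581.11 210.71  26.7 ] 119.41997311283001 yaw 0.054928759325056885 mid [577.83 270.33  26.7 ]
base [477.96 323.84  12.  ] [488.84  46.32  12.  ] 277.73119897906963 yaw 0.03920521572031864 mid [483.4  185.08  12.  ]
```

Both boards' measured widths (117–119 mm) agree with the 120 mm given, and the stand yaw is about 0.047. The yellow top edge is centred near (508,110). A clamp on the leaning board will tend to twist it in the lip. So I'll grip shallow, bias the board against the panel, lift it along the slope, and then let it straighten.

```bash
python3 -m handwheel '0.4 3.4 2 0; 0 0 3.5 0; 0 0 3.5 0; 0 0 3 0; 0 0 3 0; 0 0 2 0; 0 0 1.8 0; 0 0 0 0' 0.45;  python3 - <<'E'
from h import *
s=env.read_state();print(s["tool_pos"],s["tcp_rot"],s["ft_force"],s["finger_gap"])
ci=env.camera_info("wrist"); im=env.get_image("wrist"); cv2.imwrite("pics/w2.png",im)
E
```

```text
time: 2.82
tool_pos: [508.8, 115.2, 169.5]
tcp_rot: [3.14, 0.005, 0.056]
ft_force: [-0.4, -0.9, -0.2]
finger_gap: 52.1
[508.78 115.21 169.53] [3.14 0.   0.06] [-0.37 -0.86 -0.17] 52.09580250770103
```

View pics/w2.png

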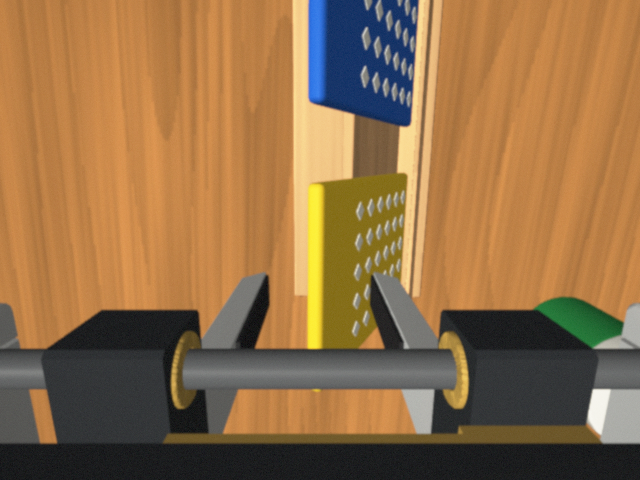

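The tips straddle the yellow board: its top edge is at pixel columns 310–322, and the tips are at 268 and 372. I'll centre it along y and close slowly with a small bias toward the panel.

```bash
python3 -m handwheel '0.2 0.5 0 0.4; 0 0 0 0; 0 0 0 0; 0 0 0 0' 0.72; python3 -m handwheel '0 0 0 0; 0 0 0 0; 0 0 0 0; 0 0 0 0' 1
```

```text
time: 3.2
tool_pos: [513.6, 109.6, 173.5]
tcp_rot: [-3.141, -0.001, 0.047]
ft_force: [0.2, -0.6, -0.5]
finger_gap: 29.0
time: 3.53
tool_pos: [513.2, 109.5, 172.7]
tcp_rot: [3.142, -0.0, 0.047]
ft_force: [-0.5, -0.4, 0.2]
finger_gap: 2.9
```

The gap closed to 2.9 mm, which is less than the board's thickness. I need to look.

```bash
 python3 - <<'E'
from h import *
s=env.read_state();print(s["tool_pos"],s["tcp_rot"],s["ft_force"],s["finger_gap"])
im=env.get_image("wrist"); cv2.imwrite("pics/w3.png",im)
im=env.get_image("scene"); cv2.imwrite("pics/s3.png",cv2.resize(im[150:280,290:440],None,fx=4,fy=4,interpolation=cv2.INTER_CUBIC))
E
```

```text
[513.18 109.5  172.75] [ 3.14 -0.    0.05] [-0.46 -0.37  0.19] 2.880699444976096
```

View pics/w3.png

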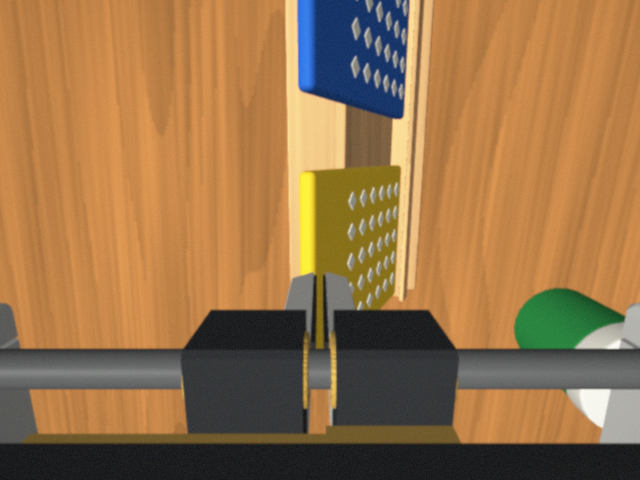

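View pics/s3.png

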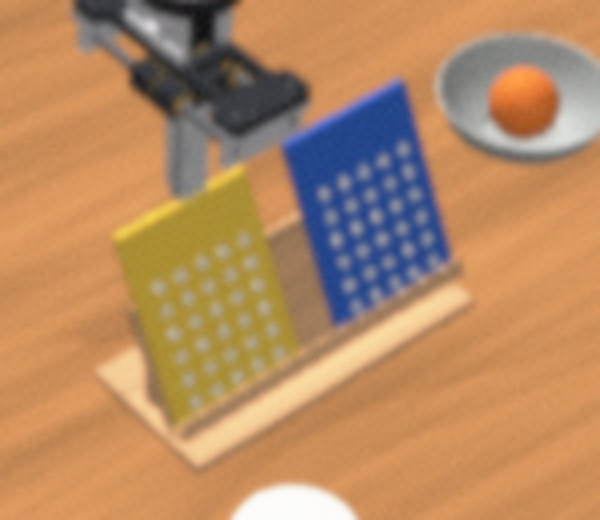

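```bash
 python3 - <<'E'
from h import *
s=env.read_state(); t=np.array(s["tool_pos"])
for n in ["scene","wrist"]:
  ci=env.camera_info(n)
  f=lambda p:(proj(ci,p)-[290,150])*4 if n=="scene" else proj(ci,p)
  for dz in (0,-22): print(n,dz,f(t+[0,0,dz]),f(t+[15,0,dz]),f(t+[-15,0,dz]))
  for p in [(512.5,110,168),(504.4,110,163.3),(501.8,168,163.3),(507,49,163.3),(509.7,168,168),(515.4,51,168)]: print(f(p))
  for dx in (-8,8): print("tip",f(t+[dx,8,-22]))
E
```

```text
scene 0 [183.8  197.19] [196.36 208.94] [171.36 185.56]
scene -22 [183.3  219.54] [195.74 231.28] [170.98 207.92]
[183.75 201.17]
[176.94 199.67]
[238.74 165.9 ]
[109.91 236.13]
[245.57 167.07]
[119.06 236.91]
tip [185.59 208.89]
tip [198.82 221.3 ]
wrist 0 [317.38 286.76] [345.81 287.99] [288.9  285.52]
wrist -22 [317.55 273.79] [343.17 274.91] [291.9  272.67]
[316.22 282.73]
[301.59 279.24]
[300.48 171.94]
[302.39 377.76]
[315.74 173.07]
[316.73 380.03]
tip [304.38 260.03]
tip [331.96 261.25]
```

```bash
 python3 - <<'E'
import cv2
im=cv2.imread("pics/w3.png")
cv2.imwrite("pics/w3a.png",cv2.resize(im[150:350,260:420],None,fx=3.5,fy=3,interpolation=cv2.INTER_CUBIC))
E
```

```text
(no output)
```

View pics/w3a.png

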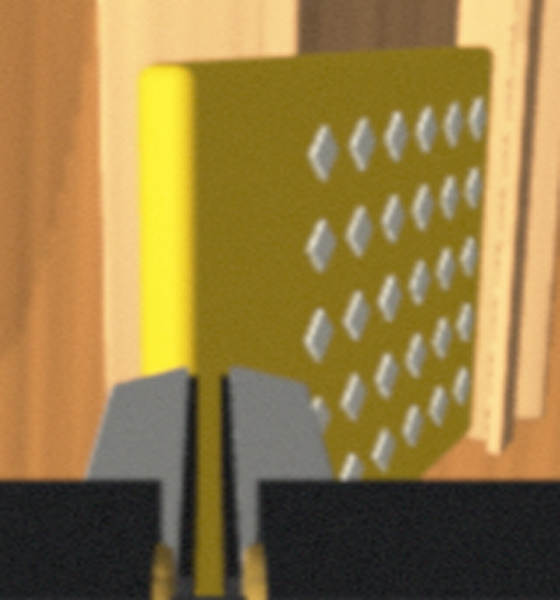

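```bash
 python3 -m handwheel '0 0 0 0'; python3 - <<'E'
from h import *
s=env.read_state(); print(s["joint_efforts"],s["ft_force"],s["torque"])
im=env.get_image("scene"); cv2.imwrite("pics/s4.png",cv2.resize(im[165:225,310:385],None,fx=8,fy=8,interpolation=cv2.INTER_CUBIC))
E
```

```text
time: 3.72
tool_pos: [513.2, 109.4, 172.7]
tcp_rot: [3.141, -0.0, 0.047]
ft_force: [0.1, 0.4, 0.7]
finger_gap: 0.4
[ -0.01 -61.89   7.51 -38.96  -0.04   0.02  -0.  ] [0.13 0.41 0.72] [-0.07  0.04 -0.02]
```

View pics/s4.png

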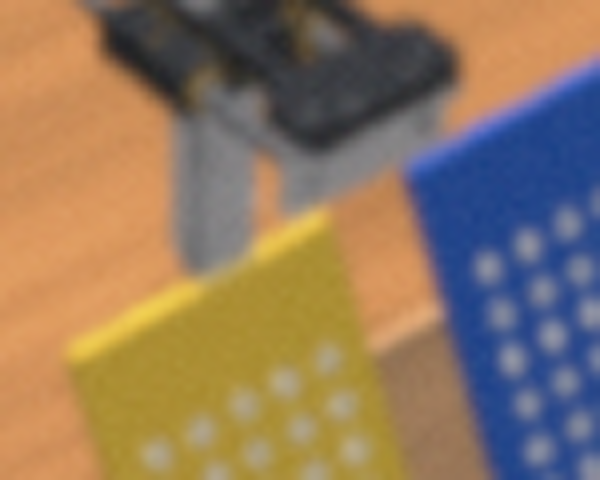

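```bash
 python3 - <<'E'
from h import *
ci=env.camera_info("scene")
for p in [(513,101),(525,101),(513,117),(525,109),(501,101)]:
  print(p,[ (z,((proj(ci,(*p,z))-[310,165])*8).round()) for z in (173,165,158,150)])
E
```

```text
(513, 101) [(173, array([188., 283.])), (165, array([188., 299.])), (158, array([188., 314.])), (150, array([187., 330.]))]
(525, 101) [(173, array([208., 302.])), (165, array([208., 318.])), (158, array([208., 332.])), (150, array([207., 349.]))]
(513, 117) [(173, array([224., 265.])), (165, array([224., 281.])), (158, array([223., 296.])), (150, array([223., 312.]))]
(525, 109) [(173, array([226., 293.])), (165, array([226., 309.])), (158, array([226., 323.])), (150, array([225., 339.]))]
(501, 101) [(173, array([168., 264.])), (165, array([168., 281.])), (158, array([168., 295.])), (150, array([168., 311.]))]
```

The fingers closed fully (gap 0.4) with no force. The scene crop shows their lower ends at about the board's top edge, higher than the nominal 22 mm ahead of the TCP would put them. I'll raise, open, and check where the tips really are before going lower.

```bash
 python3 -m handwheel '0 0 -1.5 0; 0 0 -1.5 0; 0 0 0 0; 0 0 0 0; 0 0 0 0' 0.55; python3 - <<'E'
from h import *
s=env.read_state(); t=np.array(s["tool_pos"]); print(t,s["finger_gap"])
cw=env.camera_info("wrist");im=env.get_image("wrist"); cv2.imwrite("pics/w5.png",cv2.resize(im[240:370,220:420],None,fx=4,fy=4,interpolation=cv2.INTER_CUBIC))
im=env.get_image("scene"); cv2.imwrite("pics/s5.png",cv2.resize(im[145:225,310:390],None,fx=7,fy=7,interpolation=cv2.INTER_CUBIC))
cs=env.camera_info("scene")
g=s["finger_gap"]/2
for dz in (20,0,-22):
  for dx,dy in [(-g,8),(-g,-8),(g,8),(g,-8),(g+12.5,-8)]:
    p=t+[dx,dy,dz]; print(dz,round(dx),dy,((proj(cw,p)-[220,240])*4).round(),((proj(cs,p)-[310,145])*7).round())
E
```

```text
time: 4.18
tool_pos: [512.9, 109.5, 202.1]
tcp_rot: [3.141, 0.0, 0.047]
ft_force: [-0.2, -0.0, 0.9]
finger_gap: 30.4
[512.92 109.49 202.12] 30.391035448690452
20 -15 8 [262. 175.] [177. 261.]
20 -15 -8 [259. 302.] [145. 276.]
20 15 8 [521. 187.] [222. 302.]
20 15 -8 [512. 313.] [190. 318.]
20 28 -8 [616. 317.] [209. 335.]
0 -15 8 [276. 124.] [176. 298.]
0 -15 -8 [273. 239.] [144. 313.]
0 15 8 [509. 134.] [221. 339.]
0 15 -8 [501. 249.] [189. 355.]
0 28 -8 [595. 253.] [208. 372.]
-22 -15 8 [288.  78.] [175. 338.]
-22 -15 -8 [285. 182.] [144. 353.]
-22 15 8 [497.  87.] [220. 379.]
-22 15 -8 [491. 191.] [188. 395.]
-22 28 -8 [575. 195.] [207. 412.]
```

View pics/w5.png

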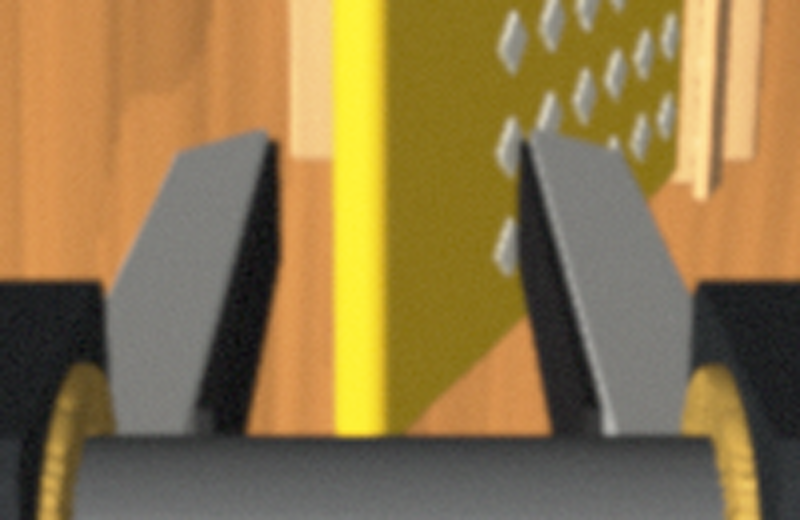

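View pics/s5.png

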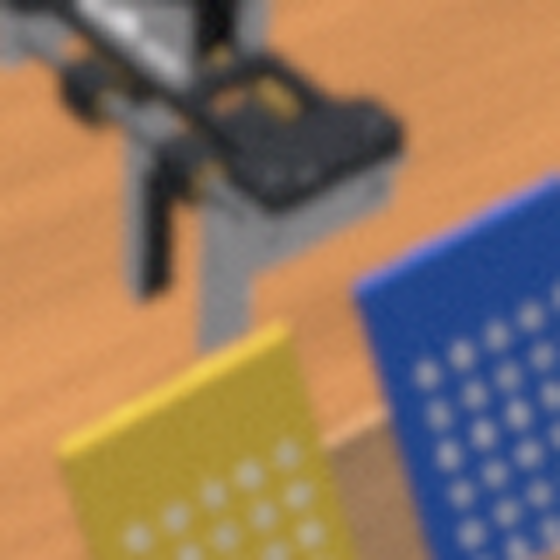

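Both views put the real fingertips about 5–10 mm above the reported TCP, not 22 mm below it. For example, the wrist tip corner is at crop (272,135) where z=TCP predicts (276,124). I'll use the measured tip height and go about 60 mm lower.

```bash
 python3 -m handwheel '0 0 2 0; 0 0 2 0; 0 0 1.5 0; 0 0 0.5 0; 0 0 0 0; 0 0 0 0';  python3 -m handwheel '0 0 0 0; 0 0 0 0' 0.7; python3 - <<'E'
from h import *
im=env.get_image("scene"); cv2.imwrite("pics/s6.png",cv2.resize(im[145:225,310:390],None,fx=7,fy=7,interpolation=cv2.INTER_CUBIC))
im=env.get_image("wrist"); cv2.imwrite("pics/w6.png",cv2.resize(im[150:350,220:420],None,fx=3,fy=3,interpolation=cv2.INTER_CUBIC))
E
python3 -m handwheel '0 0 0 0'
```

```text
time: 4.78
tool_pos: [513.3, 109.3, 143.0]
tcp_rot: [3.141, 0.0, 0.047]
ft_force: [0.8, 0.0, 0.2]
finger_gap: 42.4
time: 4.95
tool_pos: [513.6, 109.6, 143.5]
tcp_rot: [-3.141, -0.001, 0.047]
ft_force: [0.7, 0.1, -0.2]
finger_gap: 32.3
time: 5.13
tool_pos: [513.4, 109.6, 143.1]
tcp_rot: [-3.141, -0.001, 0.047]
ft_force: [-0.2, 0.0, -0.4]
finger_gap: 28.5
```

View pics/s6.png

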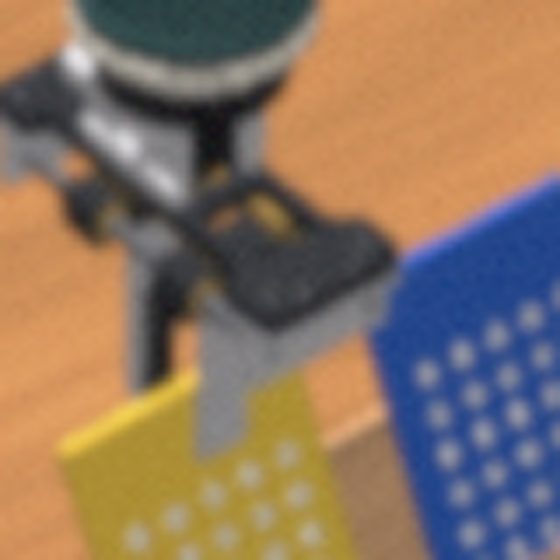

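View pics/w6.png

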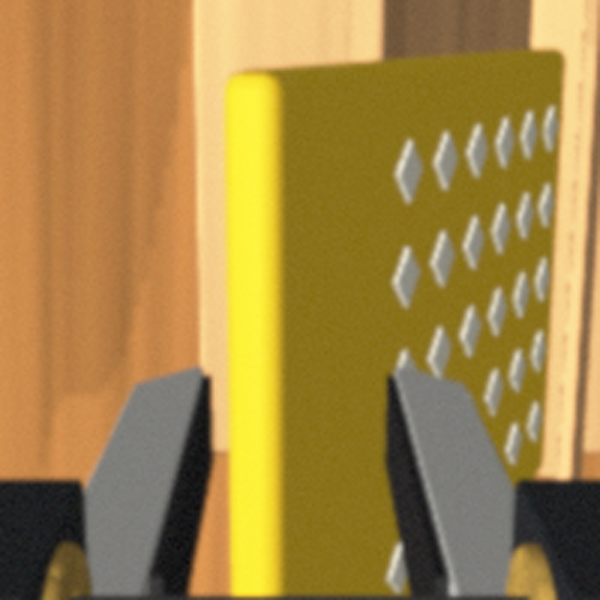

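The fingers now straddle the grip band on both faces. Closing.

```bash
 python3 -m handwheel '0 0 0 0; 0 0 0 0; 0 0 0 0' 1; python3 -m handwheel '0 0 0 0; 0 0 0 0';
```

```text
time: 5.38
tool_pos: [513.5, 109.5, 142.9]
tcp_rot: [-3.142, -0.001, 0.047]
ft_force: [0.6, 0.3, 3.3]
finger_gap: 17.6
time: 5.55
tool_pos: [513.5, 109.5, 142.9]
tcp_rot: [-3.142, -0.001, 0.047]
ft_force: [-0.2, -0.0, 3.4]
finger_gap: 17.9
```

```bash
 python3 -m handwheel '-0.1 0 0 0; 0 0 0 0'; python3 -m handwheel '-0.1 0 0 0; 0 0 0 0'
```

```text
time: 5.72
tool_pos: [512.4, 109.4, 142.7]
tcp_rot: [3.141, -0.001, 0.047]
ft_force: [3.4, 0.4, -0.8]
finger_gap: 17.5
time: 5.88
tool_pos: [511.3, 109.3, 142.7]
tcp_rot: [3.141, -0.0, 0.047]
ft_force: [4.2, -0.4, -2.9]
finger_gap: 18.2
```

A side force of 4 N holds the board on the panel. Lifting along the slope.

```bash
 python3 -m handwheel '-0.23 0 -0.44 0; -0.23 0 -0.44 0'; python3 -m handwheel '-0.23 0 -0.44 0; -0.23 0 -0.44 0; 0 0 0 0'; python3 - <<'E'
from h import *
im=env.get_image("scene"); cv2.imwrite("pics/s7.png",cv2.resize(im[145:265,310:410],None,fx=5,fy=5,interpolation=cv2.INTER_CUBIC))
im=env.get_image("wrist"); cv2.imwrite("pics/w7.png",cv2.resize(im[150:350,220:420],None,fx=3,fy=3,interpolation=cv2.INTER_CUBIC))
E
```

```text
time: 6.05
tool_pos: [506.6, 109.0, 151.5]
tcp_rot: [3.141, 0.0, 0.047]
ft_force: [4.4, 0.9, -2.6]
finger_gap: 18.6
time: 6.3
tool_pos: [502.0, 109.0, 161.3]
tcp_rot: [-3.141, -0.001, 0.047]
ft_force: [3.3, -0.4, 2.0]
finger_gap: 18.0
```

View pics/s7.png

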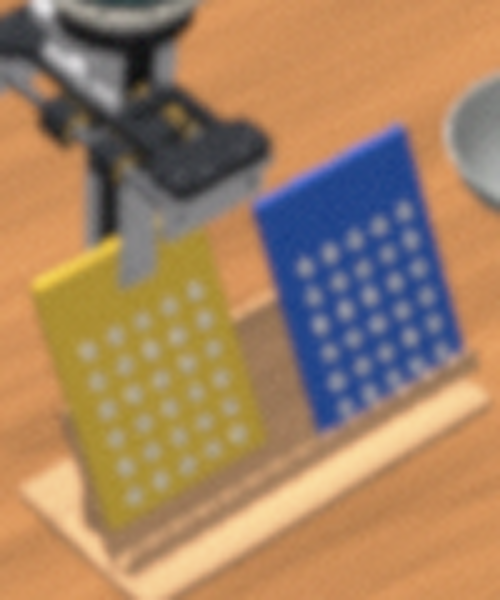

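View pics/w7.png

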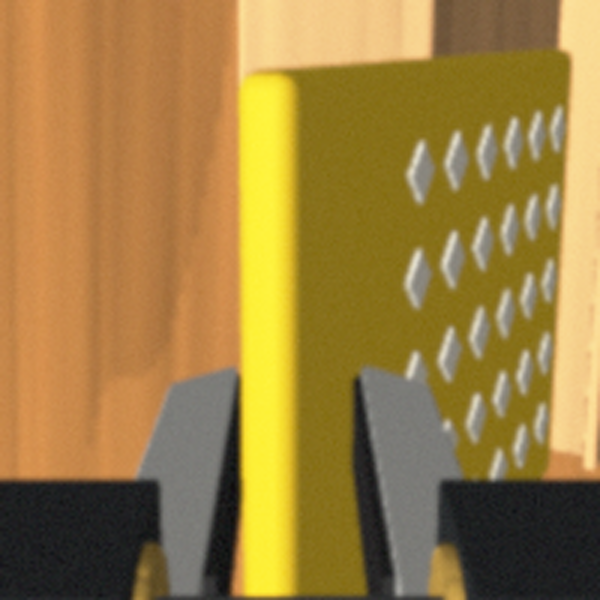

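The board has come up the slope out of the lip, with its lower edge now about 20 mm clear in the scene crop. I'll keep lifting and let it straighten between the pads.

```bash
 python3 -m handwheel '-0.1 0 -0.5 0; 0 0 -0.5 0; 0.1 0 -0.5 0; 0.2 0 -0.5 0'; python3 -m handwheel '0.2 0 -0.5 0; 0.2 0 -0.8 0; 0.2 0 -1 0; 0.2 0 -1 0';python3 - <<'E'
from h import *
im=env.get_image("scene"); cv2.imwrite("pics/s8.png",cv2.resize(im[125:265,300:420],None,fx=4,fy=4,interpolation=cv2.INTER_CUBIC))
im=env.get_image("wrist"); cv2.imwrite("pics/w8.png",cv2.resize(im[150:350,220:420],None,fx=3,fy=3,interpolation=cv2.INTER_CUBIC))
E
```

```text
time: 6.73
tool_pos: [504.0, 109.0, 180.8]
tcp_rot: [3.142, 0.0, 0.047]
ft_force: [3.6, 0.3, -2.4]
finger_gap: 16.1
time: 7.07
tool_pos: [512.1, 109.3, 214.3]
tcp_rot: [3.141, 0.0, 0.047]
ft_force: [2.3, -0.7, -2.8]
finger_gap: 13.4
```

View pics/s8.png

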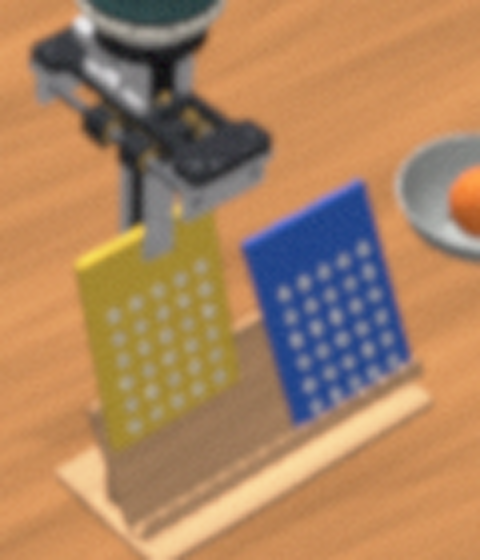

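View pics/w8.png

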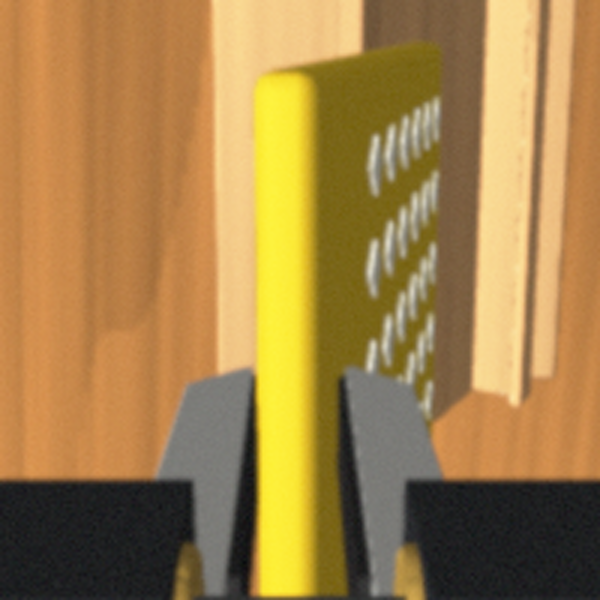

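It is straightening as planned (gap 13.4), so I'll continue up and away from the panel.

```bash
 python3 -m handwheel '0.3 0 -1 0; 0.4 0 -1 0; 0.3 0 -1 0; 0.2 0 -1 0; 0 0 -1 0; 0 0 -1 0; 0 0 0 0; 0 0 0 0';python3 - <<'E'
from h import *
im=env.get_image("scene"); cv2.imwrite("pics/s9.png",cv2.resize(im[100:265,300:420],None,fx=3.6,fy=3.6,interpolation=cv2.INTER_CUBIC))
s=env.read_state();print(s["tool_pos"],s["finger_gap"])
im=env.get_image("wrist"); cv2.imwrite("pics/w9.png",im);import pickle; pickle.dump((s["tool_pos"],env.camera_info("wrist")),open("w9.pkl","wb"))
E
```

```text
time: 7.83
tool_pos: [523.9, 110.1, 273.6]
tcp_rot: [-3.141, -0.0, 0.047]
ft_force: [-0.6, -0.2, -3.2]
finger_gap: 9.4
[523.7  110.01 273.1 ] 9.517845334659647
```

View pics/s9.png

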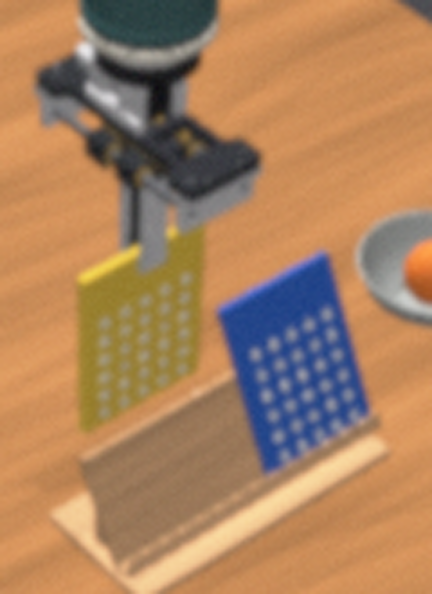

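View pics/w9.png

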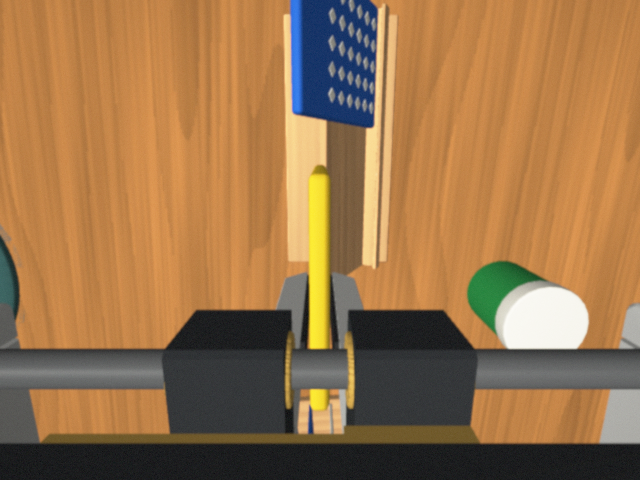

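```bash
python3 - <<'E'
from h import *
import pickle; tp,ci=pickle.load(open("w9.pkl","rb"))
y=np.array([np.sin(.047),-np.cos(.047)]);
def f(q):
    r=[]
    for s,row in ((-1,170),(1,409)):
        p=np.array([*(tp[:2]+y*(q[0]+60*s)),tp[2]+q[1]]); r.append(proj(ci,p)[1]-row)
    return r
r=least_squares(f,[0,20]); print("c along tool y",r.x[0],"top above TCP",r.x[1])
for s in(-1,1): print(proj(ci,[*(tp[:2]+y*(r.x[0]+60*s)),tp[2]+r.x[1]]))
im=cv2.imread("pics/w9.png")
cv2.imwrite("pics/w9a.png",cv2.resize(im[150:430,280:360],None,fx=2,fy=2,interpolation=cv2.INTER_CUBIC))
# scene view predicted corners
cs=env.camera_info("scene")
for s in(-1,1):
  for h in (0,-160):
    print(s,h,proj(cs,[*(tp[:2]+y*(r.x[0]+60*s)),tp[2]+r.x[1]+h]), ((proj(cs,[*(tp[:2]+y*(r.x[0]+60*s)),tp[2]+r.x[1]+h])-[300,100])*3.6).round())
E
```

```text
c along tool y -1.0056626014168841 top above TCP 19.463303377228364
[317.1 170. ]
[317.62 409.  ]
-1 0 [356.33 159.88] [203. 216.]
-1 -160 [354.06 202.39] [195. 369.]
1 0 [322.03 177.81] [ 79. 280.]
1 -160 [322.08 220.35] [ 80. 433.]
```

View pics/w9a.png

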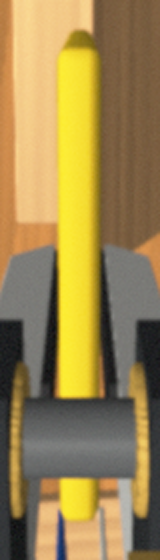

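The board hangs upright, with its top about 19 mm above the TCP and centred along tool y. The scene corners agree within a few pixels. Next I'll go past the rack so the wrist camera sits above it.

```bash
 python3 -m handwheel '0.2 1.5 0 -1; 0.2 2.5 0 -1; 0.2 3 0 -1; 0.2 3.5 0 -0.6; 0.4 3.5 0 0; 0.4 3.5 0 0; 0.4 3.5 0 0; 0.4 3.5 0 0'; python3 -m handwheel '0.4 3.5 0 0; 0.4 3.5 0 0; 0.4 3.5 0 0; 0.4 3 0 0; 0.4 2.5 0 0; 0.4 1.5 0 0; 0 0 0 0'
python3 - <<'E'
from h import *
s=env.read_state();print(s["tool_pos"],s["finger_gap"])
ci=env.camera_info("wrist");im=env.get_image("wrist"); cv2.imwrite("pics/w10.png",im);import pickle; pickle.dump((s["tool_pos"],ci),open("w10.pkl","wb"))
E
```

```text
time: 8.6
tool_pos: [571.2, -133.0, 272.7]
tcp_rot: [-3.141, 0.001, 0.11]
ft_force: [1.0, 1.1, -1.8]
finger_gap: 9.9
time: 9.18
tool_pos: [613.7, -306.3, 271.9]
tcp_rot: [3.141, 0.002, 0.106]
ft_force: [-0.7, -0.5, -3.0]
finger_gap: 9.7
[ 613.71 -306.33  271.87] 9.696919309011749
```

View pics/w10.png

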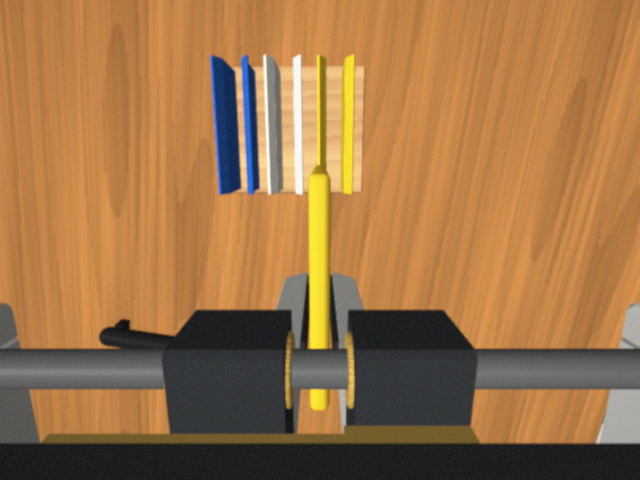

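```bash
python3 - <<'E'
import cv2
im=cv2.imread("pics/w10.png")
cv2.imwrite("pics/w10a.png",cv2.resize(im[45:205,200:375],None,fx=4.5,fy=3.75,interpolation=cv2.INTER_CUBIC))
E
```

```text
(no output)
```

View pics/w10a.png

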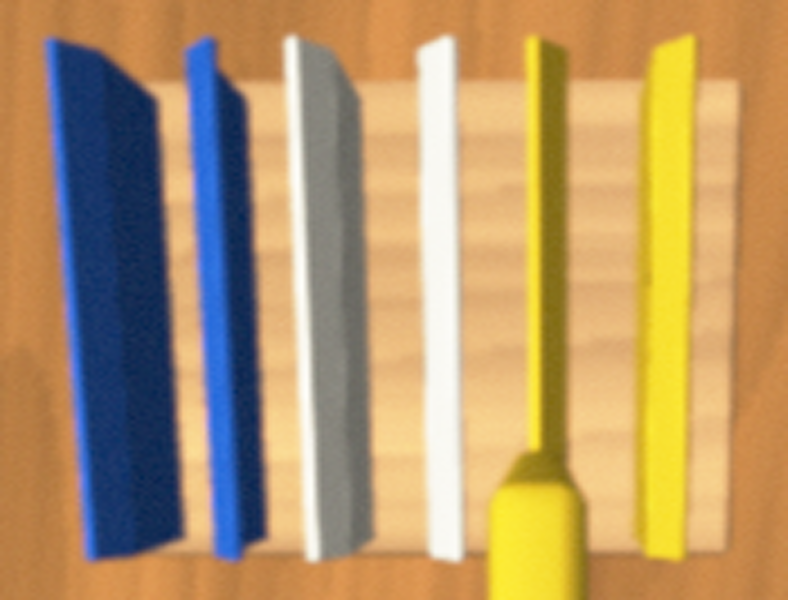

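```bash
python3 - <<'E'
from h import *
import pickle; tp,ci=pickle.load(open("w10.pkl","rb"))
B=lambda u,v:(200+u/4.5,45+v/3.75)
o=[(-50,-1,1,46,40),(-50,-1,-1,88,558),(-50,1,1,215,38),(-50,1,-1,240,558),(0,-1,1,286,37),(0,-1,-1,308,560),(0,1,1,456,36),(0,1,-1,462,560),(50,-1,1,527,37),(50,1,1,696,36),(50,1,-1,684,558)]
def f(q,base=True):
    r=[];c,s=np.cos(q[2]),np.sin(q[2])
    for X,a,b,u,v in o:
        m=(X+a*q[3],65*b); r.append(proj(ci,[q[0]+c*m[0]-s*m[1],q[1]+s*m[0]+c*m[1],81])-B(u,v))
    for x,y,u,v in [(85,70,738,82),(85,-70,725,548)]:
        r.append(proj(ci,[q[0]+c*x-s*y,q[1]+s*x+c*y,12])-B(u,v))
    return np.concatenate(r)
r=least_squares(f,[567,-219,.11,18]); q=r.x; print(q); print(r.fun.reshape(-1,2))
for n,X in (("blue",-50),("yel",50)): print(n,q[0]+X*np.cos(q[2]),q[1]+X*np.sin(q[2]))
E
```

```text
[ 570.42 -216.8     0.11   17.38]
[[-0.41 -1.04]
 [-0.56  1.09]
 [-0.62 -0.63]
 [-0.02  1.02]
 [-0.   -0.41]
 [-0.06  0.45]
 [-0.41 -0.26]
 [ 0.06  0.37]
 [ 0.22 -0.58]
 [ 0.07 -0.43]
 [ 0.17  0.79]
 [ 1.04 -1.03]
 [ 0.84  1.7 ]]
blue 520.7093025844307 -222.16804269234476
yel 620.1305773997743 -211.4251327470872
```

The rack fit residuals are about 1 px and its yaw is 0.11. The wrist fit (570.4,−216.8) and the top fit (567.5,−219.4) differ by about 3 mm, so I'll aim between them and check the alignment just above the slot.

```bash
 python3 -m handwheel '0.2 -1.2 0 -0.2; 0.3 -2 0 0; 0.4 -2.4 0.5 0; 0.3 -2 1 0; 0.2 -1.2 1 0; 0.1 -0.4 1 0; 0 0 0 0; 0 0 0 0'
python3 - <<'E'
from h import *
s=env.read_state();print(s["tool_pos"],s["finger_gap"])
ci=env.camera_info("wrist");im=env.get_image("wrist"); cv2.imwrite("pics/w11.png",im);import pickle; pickle.dump((s["tool_pos"],ci),open("w11.pkl","wb"))
cv2.imwrite("pics/w11a.png",cv2.resize(im[120:420,200:440],None,fx=2.5,fy=2,interpolation=cv2.INTER_CUBIC))
im=env.get_image("scene"); cv2.imwrite("pics/s11.png",cv2.resize(im[160:340,180:340],None,fx=3.3,fy=3.3,interpolation=cv2.INTER_CUBIC))
E
```

```text
time: 9.9
tool_pos: [618.6, -210.1, 237.9]
tcp_rot: [3.141, 0.001, 0.113]
ft_force: [0.7, 0.5, -2.0]
finger_gap: 9.6
[ 618.59 -210.13  237.95] 9.568570967056333
```

View pics/w11a.png

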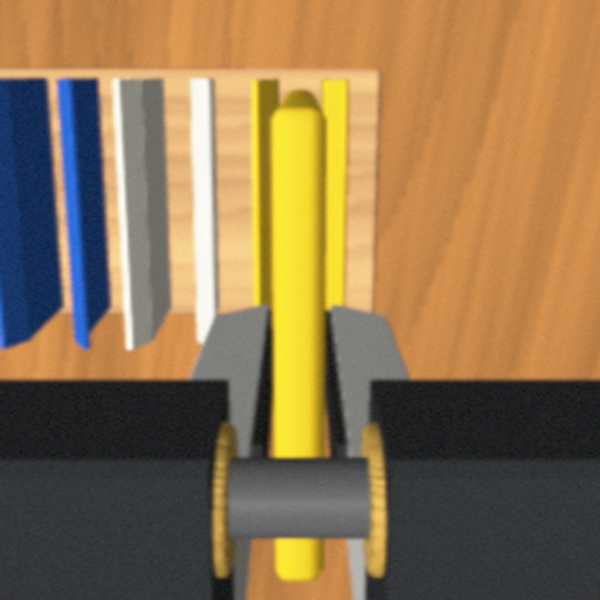

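View pics/s11.png

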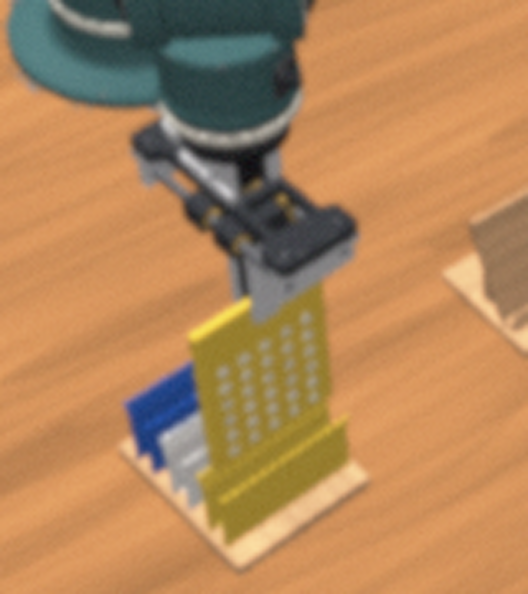

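The board sits centred over the yellow slot: the mouth's outer edges are at crop columns 252–347, the board at 273–325, and the centres differ by less than 1 px. Lowering.

```bash
 python3 -m handwheel '0 0.2 1 0.2; 0 0 1.2 0; 0 0 1.2 0; 0 0 1.2 0; 0 0 0.8 0; 0 0 0.5 0; 0 0 0 0'; python3 -m handwheel '0 0 0.6 0; 0 0 0.5 0; 0 0 0 0'
```

```text
time: 10.58
tool_pos: [618.7, -211.6, 177.9]
tcp_rot: [-3.141, 0.002, 0.11]
ft_force: [0.5, 0.5, -3.2]
finger_gap: 9.7
time: 10.83
tool_pos: [619.0, -211.5, 167.5]
tcp_rot: [-3.141, 0.001, 0.11]
ft_force: [0.6, 0.3, -2.6]
finger_gap: 10.0
```

```bash
 python3 -m handwheel '0 0 0.4 0; 0 0 0.3 0; 0 0 0 0'; python3 -m handwheel '0 0 0.3 0; 0 0 0 0';  python3 -m handwheel '0 0 0.2 0; 0 0 0 0'
```

```text
time: 11.08
tool_pos: [619.0, -211.6, 160.7]
tcp_rot: [-3.141, 0.001, 0.11]
ft_force: [-0.2, -0.1, -2.6]
finger_gap: 10.0
time: 11.25
tool_pos: [619.1, -211.7, 157.9]
tcp_rot: [-3.142, 0.0, 0.11]
ft_force: [0.5, 0.2, -1.7]
finger_gap: 9.7
time: 11.42
tool_pos: [619.1, -211.7, 156.0]
tcp_rot: [3.142, 0.0, 0.11]
ft_force: [-0.6, -0.0, -1.1]
finger_gap: 9.5
```

```bash
 python3 -m handwheel '0 0 0.2 0; 0 0 0 0'; python3 -m handwheel '0 0 0.2 0; 0 0 0 0';  python3 -m handwheel '0 0 0.2 0; 0 0 0 0'
```

```text
time: 11.58
tool_pos: [619.1, -211.7, 154.0]
tcp_rot: [-3.142, 0.0, 0.11]
ft_force: [-0.7, 1.0, -2.3]
finger_gap: 10.0
time: 11.75
tool_pos: [619.1, -211.6, 152.0]
tcp_rot: [-3.142, 0.0, 0.11]
ft_force: [0.1, 0.2, -1.6]
finger_gap: 10.0
time: 11.92
tool_pos: [619.7, -211.6, 150.7]
tcp_rot: [3.142, -0.001, 0.11]
ft_force: [-0.7, 1.8, 3.4]
finger_gap: 9.7
```

The force turned from −2 to +3.4 N at TCP 150.7, which is the predicted floor height. Releasing.

```bash
 python3 -m handwheel '0 0 0 0; 0 0 0 0; 0 0 0 0; 0 0 0 0' 0.72; python3 -m handwheel '0 0 -1.5 0; 0 0 -3 0; 0 0 -4 0; 0 0 -4 0; 0 0 -3 0; 0 0 0 0'; python3 - <<'E'
from h import *
s=env.read_state();print(s["tool_pos"],s["finger_gap"])
ci=env.camera_info("wrist");im=env.get_image("wrist"); cv2.imwrite("pics/w12.png",im)
im=env.get_image("scene"); cv2.imwrite("pics/s12.png",cv2.resize(im[220:340,200:310],None,fx=5,fy=5,interpolation=cv2.INTER_CUBIC))
E
```

```text
time: 12.25
tool_pos: [619.2, -211.8, 150.3]
tcp_rot: [3.141, 0.0, 0.11]
ft_force: [0.2, -0.2, 0.1]
finger_gap: 25.9
time: 12.75
tool_pos: [620.8, -213.0, 311.8]
tcp_rot: [3.139, -0.007, 0.109]
ft_force: [0.7, -0.3, 0.1]
finger_gap: 26.3
[ 620.75 -213.01  311.84] 26.290191850588666
```

View pics/w12.png

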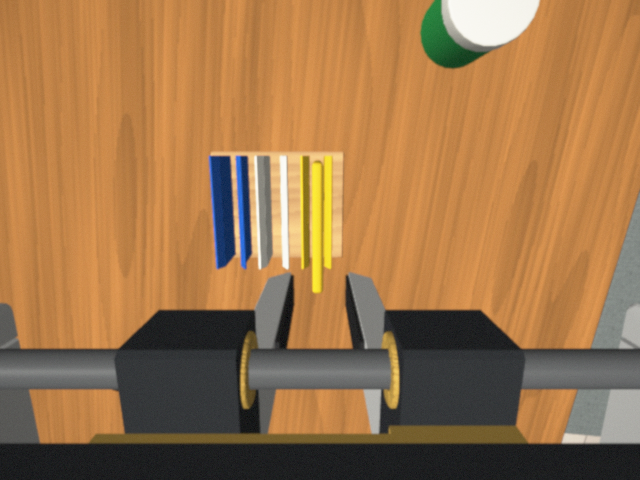

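View pics/s12.png

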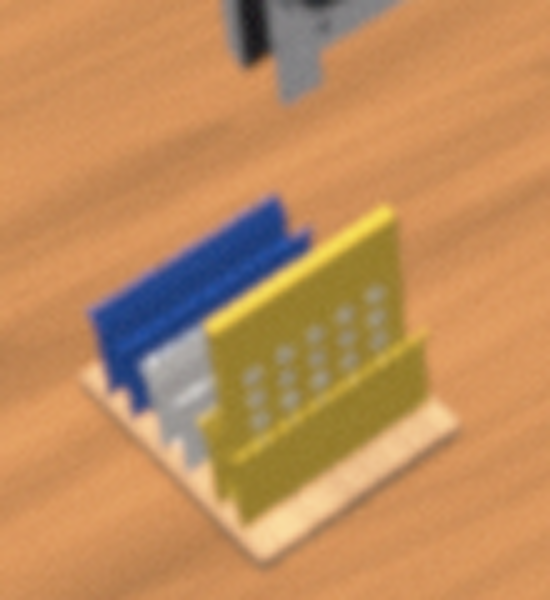

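The yellow board stands in its slot. On to the blue board, using the same offsets relative to its measured top edge: target TCP (506,266,143), yaw 0.047.

```bash
 python3 -m handwheel '-0.4 -3 0 0; -0.4 -4 0 0; -0.5 -4 0 0; -0.5 -4 0 0; -0.5 -4 0 0; -0.5 -4 0 0; -0.5 -4 0 0; -0.5 -4 0 0' 0.55; python3 -m handwheel '-0.5 -4 0 0; -0.5 -4 0 0; -0.5 -4 0 0; -0.5 -3.5 0 1; -0.4 -2.4 0 2.6; 0 0 0 0; 0 0 0 0'; python3 - <<'E'
from h import *
s=env.read_state();t=s["tool_pos"];print(t,s["tcp_rot"],s["finger_gap"])
a=s["tcp_rot"][2]; d=np.array([506.3,266])-t[:2]; print("dx dy", d@[np.cos(a),np.sin(a)], d@[np.sin(a),-np.cos(a)])
E
```

```text
time: 13.52
tool_pos: [546.1, 94.1, 304.1]
tcp_rot: [3.141, 0.002, 0.11]
ft_force: [0.9, -0.2, -0.4]
finger_gap: 42.3
time: 14.1
tool_pos: [503.5, 268.6, 303.8]
tcp_rot: [3.14, 0.002, 0.05]
ft_force: [0.3, -1.0, 0.7]
finger_gap: 42.5
[503.46 268.6  303.78] [3.14 0.   0.05] 42.452979145733025
dx dy 2.7040450891751058 2.7355190597823857
```

```bash
 python3 -m handwheel '0.3 0.3 2 0.2; 0 0 3 0; 0 0 3 0; 0 0 2 0; 0 0 0 0; 0 0 0 0'; python3 - <<'E'
from h import *
s=env.read_state();t=s["tool_pos"];print(t,s["tcp_rot"],s["finger_gap"])
im=env.get_image("wrist"); cv2.imwrite("pics/w13.png",cv2.resize(im[100:380,200:440],None,fx=2.4,fy=2,interpolation=cv2.INTER_CUBIC))
E
```

```text
time: 14.6
tool_pos: [507.6, 263.3, 204.9]
tcp_rot: [3.14, 0.001, 0.042]
ft_force: [0.3, 0.5, 0.9]
finger_gap: 42.3
[507.6  263.32 204.87] [3.14 0.   0.04] 42.333505305937344
```

View pics/w13.png

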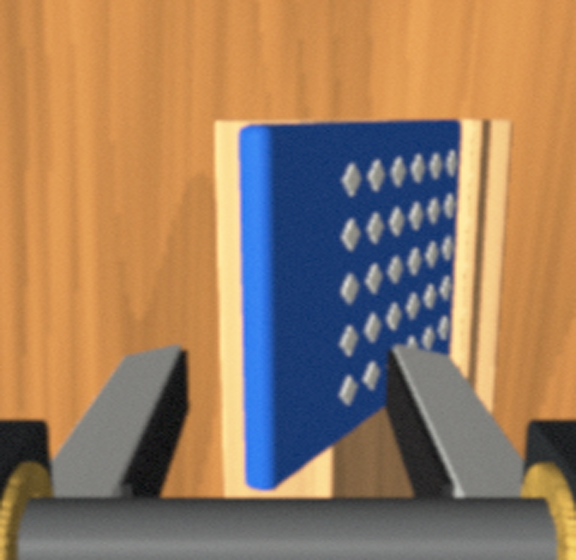

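The tips straddle the blue board (top edge at crop columns 242–272, tips at 186 and 390), near its middle. Going down, then closing.

```bash
 python3 -m handwheel '-0.1 -0.2 2 -0.3; 0 0 2 0; 0 0 1.5 0; 0 0 0.7 0; 0 0 0 0; 0 0 0 0'; python3 -m handwheel '0 0 0 0; 0 0 0 0; 0 0 0 0' 0.7
```

```text
time: 15.15
tool_pos: [507.2, 266.8, 144.5]
tcp_rot: [-3.141, -0.001, 0.048]
ft_force: [0.2, 0.1, 0.3]
finger_gap: 42.3
time: 15.4
tool_pos: [506.9, 266.9, 144.1]
tcp_rot: [-3.141, -0.001, 0.049]
ft_force: [0.4, 0.1, -0.0]
finger_gap: 28.9
```

```bash
 python3 -m handwheel '0 0 0.1 0; 0 0 0 0; 0 0 0 0; 0 0 0 0' 1; python3 -m handwheel '-0.1 0 0 0; 0 0 0 0; 0 0 0 0'
```

```text
time: 15.73
tool_pos: [506.9, 266.8, 142.6]
tcp_rot: [-3.141, -0.001, 0.049]
ft_force: [0.3, -1.6, 2.2]
finger_gap: 17.8
time: 15.98
tool_pos: [505.7, 266.7, 142.3]
tcp_rot: [3.141, -0.0, 0.049]
ft_force: [3.9, 0.7, -1.3]
finger_gap: 18.2
```

Gripped just like the yellow one (gap 18, 4 N toward the panel). Lifting along the slope.

```bash
 python3 -m handwheel '-0.1 0 0 0; 0 0 0 0'; python3 -m handwheel '-0.23 0 -0.44 0; -0.23 0 -0.44 0; -0.23 0 -0.44 0; -0.23 0 -0.44 0; 0 0 0 0'; python3 - <<'E'
from h import *
im=env.get_image("scene"); cv2.imwrite("pics/s14.png",cv2.resize(im[125:265,320:440],None,fx=4,fy=4,interpolation=cv2.INTER_CUBIC))
E
```

```text
time: 16.15
tool_pos: [504.5, 266.6, 142.2]
tcp_rot: [3.141, -0.0, 0.049]
ft_force: [4.4, -0.9, -1.1]
finger_gap: 18.2
time: 16.57
tool_pos: [495.2, 266.4, 160.9]
tcp_rot: [-3.141, -0.001, 0.049]
ft_force: [3.0, 0.4, 3.0]
finger_gap: 18.2
```

View pics/s14.png

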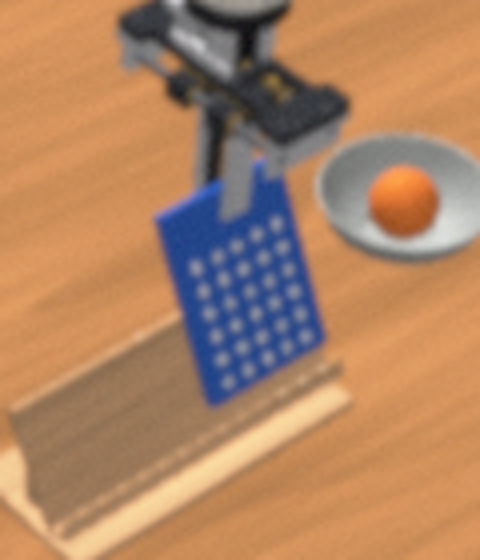

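The blue board is out of the lip, with its lower edge about 20 mm up the panel. I'll straighten it as before.

```bash
 python3 -m handwheel '-0.1 0 -0.5 0; 0 0 -0.5 0; 0.1 0 -0.5 0; 0.2 0 -0.5 0; 0.2 0 -0.5 0; 0.2 0 -0.8 0; 0.2 0 -1 0; 0.2 0 -1 0'; python3 -m handwheel '0.3 0 -1 0; 0.4 0 -1 0; 0.3 0 -1 0; 0.2 0 -1 0; 0 0 -1 0; 0 0 -1 0; 0 0 0 0; 0 0 0 0';python3 - <<'E'
from h import *
im=env.get_image("scene"); cv2.imwrite("pics/s15.png",cv2.resize(im[95:265,320:440],None,fx=3.5,fy=3.5,interpolation=cv2.INTER_CUBIC))
s=env.read_state();print(s["tool_pos"],s["finger_gap"])
im=env.get_image("wrist"); cv2.imwrite("pics/w15.png",im);import pickle; pickle.dump((s["tool_pos"],env.camera_info("wrist")),open("w15.pkl","wb"))
cv2.imwrite("pics/w15a.png",cv2.resize(im[140:430,220:420],None,fx=2,fy=2,interpolation=cv2.INTER_CUBIC))
E
```

```text
time: 17.28
tool_pos: [505.5, 266.6, 213.9]
tcp_rot: [3.141, 0.0, 0.049]
ft_force: [1.9, 0.1, -3.0]
finger_gap: 13.2
time: 17.95
tool_pos: [517.2, 267.4, 273.2]
tcp_rot: [-3.141, -0.0, 0.049]
ft_force: [0.1, -0.0, -2.6]
finger_gap: 9.8
[516.96 267.31 272.62] 9.588308844993046
```

View pics/s15.png

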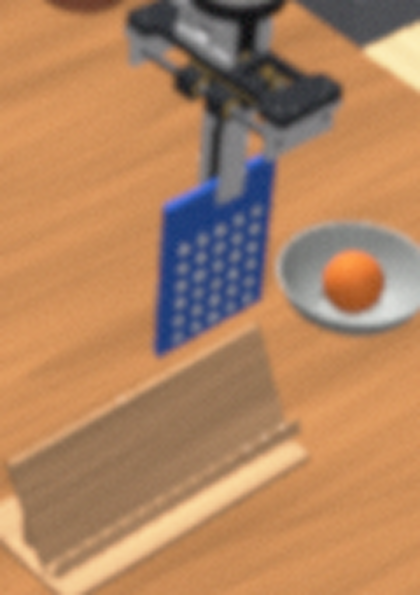

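View pics/w15a.png

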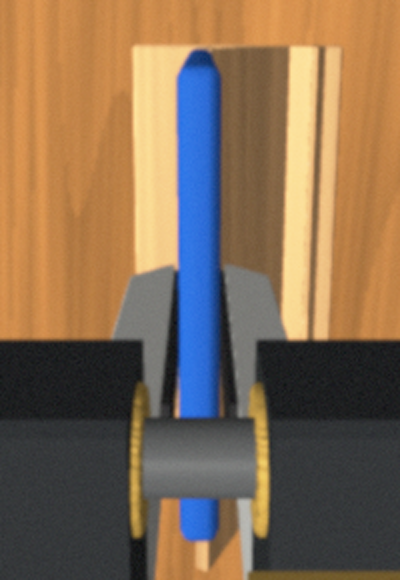

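Upright and held the same way: end rows 171 and 410, so its top is again about 19–20 mm above the TCP. Now to above the blue slot, taken from where yellow sat well: TCP (519.6,−222.5), yaw 0.11.

```bash
 python3 -m handwheel '-0.1 1.5 -1.5 0; -0.2 2.5 -1.5 0; -0.2 3.5 0 0; -0.2 3.5 0 0; -0.2 3.5 0 0; -0.2 3.5 0 0; -0.2 3.5 0 0; -0.2 3.5 0 0'; python3 -m handwheel '-0.2 3.5 0 0; -0.2 3.5 0 0; -0.2 3.5 0 0; -0.1 3.5 0 0; -0.1 3.5 0 -0.5; 0 3 0 -1; 0 2 0 -1; 0 0 0 -1';python3 - <<'E'
from h import *
s=env.read_state();t=s["tool_pos"];a=s["tcp_rot"][2];print(t,a,s["finger_gap"])
d=np.array([519.6,-222.5])-t[:2]; print("dx dy", d@[np.cos(a),np.sin(a)], d@[np.sin(a),-np.cos(a)])
E
```

```text
time: 18.72
tool_pos: [513.8, 15.3, 302.4]
tcp_rot: [-3.141, 0.001, 0.049]
ft_force: [0.7, -0.1, -1.6]
finger_gap: 9.9
time: 19.38
tool_pos: [517.1, -212.5, 302.4]
tcp_rot: [3.14, 0.001, 0.105]
ft_force: [0.1, -0.6, -1.7]
finger_gap: 9.7
[ 517.07 -212.53  302.4 ] 0.10549339953219783 9.678954900668408
dx dy 1.470742986937273 10.180021163303335
```

```bash
 python3 -m handwheel '0.1 0.5 1 -0.1; 0.1 0.2 1.5 0; 0 0 1.5 0; 0 0 1.5 0; 0 0 0.8 0; 0 0 0 0; 0 0 0 0'
python3 - <<'E'
from h import *
s=env.read_state();print(s["tool_pos"],s["tcp_rot"],s["finger_gap"])
im=env.get_image("wrist"); cv2.imwrite("pics/w16.png",im)
cv2.imwrite("pics/w16a.png",cv2.resize(im[120:420,240:480],None,fx=2.5,fy=2,interpolation=cv2.INTER_CUBIC))
im=env.get_image("scene"); cv2.imwrite("pics/s16.png",cv2.resize(im[160:340,180:340],None,fx=3.3,fy=3.3,interpolation=cv2.INTER_CUBIC))
E
```

```text
time: 19.97
tool_pos: [521.0, -214.5, 239.7]
tcp_rot: [-3.141, 0.001, 0.112]
ft_force: [-0.4, 0.2, -1.8]
finger_gap: 9.8
[ 520.99 -214.49  239.71] [-3.14  0.    0.11] 9.7728644840041
```

View pics/w16a.png

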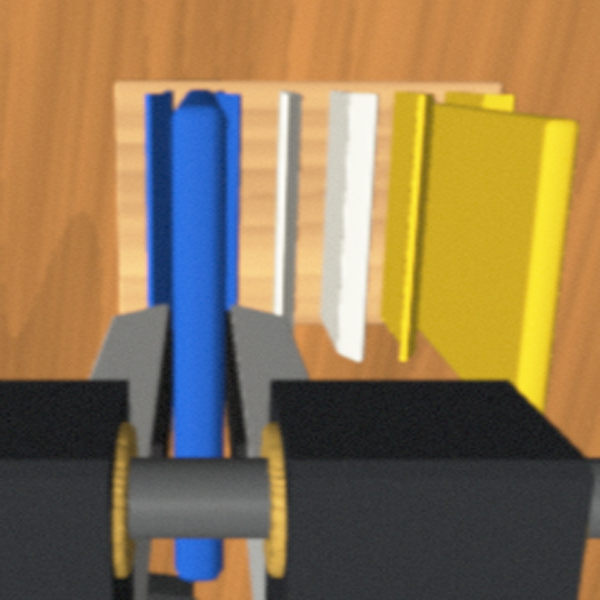

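View pics/s16.png

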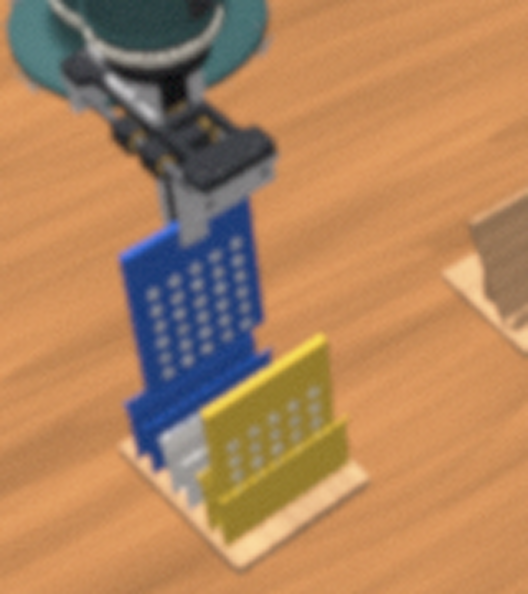

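The board is about 5 crop pixels (≈1.8 mm) to the right of the mouth's middle (146–242 against 173–225), and 8 mm toward +y. I'll correct both, then lower.

```bash
 python3 -m handwheel '-0.1 0.4 0.3 0.1; -0.1 0.4 0.3 0; 0 0 0 0; 0 0 0 0'
python3 - <<'E'
from h import *
s=env.read_state();print(s["tool_pos"],s["tcp_rot"],s["finger_gap"])
im=env.get_image("wrist")
cv2.imwrite("pics/w17a.png",cv2.resize(im[120:300,260:380],None,fx=5,fy=3,interpolation=cv2.INTER_CUBIC))
E
```

```text
time: 20.4
tool_pos: [519.7, -223.6, 233.9]
tcp_rot: [3.141, 0.0, 0.109]
ft_force: [1.0, 0.6, -1.3]
finger_gap: 9.7
[ 519.68 -223.57  233.85] [3.14 0.   0.11] 9.681424521703867
```

View pics/w17a.png

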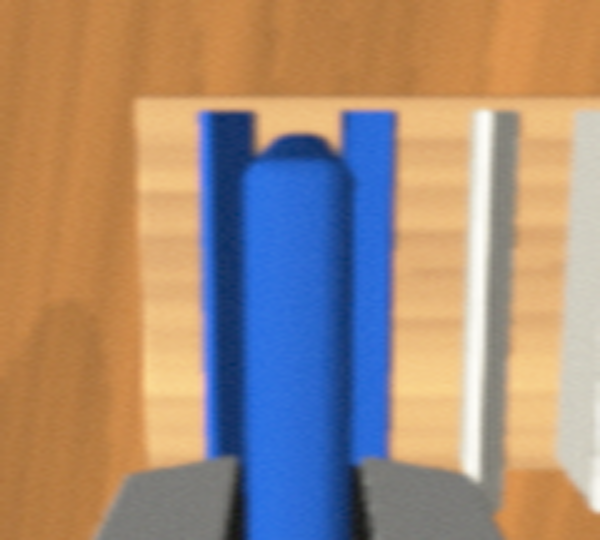

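Centred: the mouth's outer edges are at 200–398 (middle 299) and the board at 243–353 (middle 298). Lowering.

```bash
 python3 -m handwheel '0 0 0.8 0; 0 0 1.2 0; 0 0 1.2 0; 0 0 1.2 0; 0 0 0.8 0; 0 0 0.5 0; 0 0 0.5 0; 0 0 0 0'; python3 -m handwheel '0 0 0.5 0; 0 0 0.4 0; 0 0 0.3 0; 0 0 0 0';  python3 -m handwheel '0 0 0.3 0; 0 0 0 0'
```

```text
time: 21.12
tool_pos: [519.6, -223.1, 171.0]
tcp_rot: [-3.141, 0.001, 0.11]
ft_force: [0.0, 0.4, -1.4]
finger_gap: 9.6
time: 21.45
tool_pos: [519.7, -223.0, 159.4]
tcp_rot: [-3.141, 0.0, 0.11]
ft_force: [0.4, 0.7, -1.9]
finger_gap: 9.7
time: 21.62
tool_pos: [519.8, -223.1, 156.6]
tcp_rot: [-3.142, 0.0, 0.11]
ft_force: [-0.1, 0.4, -1.6]
finger_gap: 9.8
```

```bash
 python3 -m handwheel '0 0 0.2 0; 0 0 0 0'; python3 -m handwheel '0 0 0.2 0; 0 0 0 0';  python3 -m handwheel '0 0 0.2 0; 0 0 0 0'
```

```text
time: 21.78
tool_pos: [519.8, -223.1, 154.7]
tcp_rot: [3.142, 0.0, 0.11]
ft_force: [0.1, 0.3, -1.7]
finger_gap: 9.4
time: 21.95
tool_pos: [519.8, -223.1, 152.6]
tcp_rot: [-3.142, 0.0, 0.11]
ft_force: [-0.3, -0.4, -2.3]
finger_gap: 9.9
time: 22.12
tool_pos: [519.8, -223.1, 150.6]
tcp_rot: [-3.142, 0.0, 0.11]
ft_force: [0.7, 0.4, -2.7]
finger_gap: 9.9
```

```bash
 python3 -m handwheel '0 0 0.1 0; 0 0 0 0'; python3 -m handwheel '0 0 0.1 0; 0 0 0 0'; python3 -m handwheel '0 0 0.1 0; 0 0 0 0'
```

```text
time: 22.28
tool_pos: [520.1, -223.1, 150.1]
tcp_rot: [3.142, -0.001, 0.11]
ft_force: [0.4, 1.7, 1.7]
finger_gap: 9.6
time: 22.45
tool_pos: [520.8, -223.0, 150.0]
tcp_rot: [-3.142, -0.002, 0.11]
ft_force: [-1.6, 4.5, 15.4]
finger_gap: 9.5
time: 22.62
tool_pos: [521.6, -223.1, 149.9]
tcp_rot: [3.141, -0.004, 0.11]
ft_force: [-3.0, 6.7, 28.9]
finger_gap: 9.5
```

It is firmly on the floor at TCP 150. I'll ease off the pressure and release.

```bash
 python3 -m handwheel '0 0 -0.2 0; 0 0 0 0'; python3 -m handwheel '0 0 0 0; 0 0 0 0; 0 0 0 0; 0 0 0 0' 0.72; python3 -m handwheel '0 0 -1.5 0; 0 0 -3 0; 0 0 -4 0; 0 0 -4 0; 0 0 -2 0; 0 -4 0 0; 0 -4 0 0; 0 0 0 0'; python3 - <<'E'
from h import *
s=env.read_state();print(s["tool_pos"],s["finger_gap"])
im=env.get_image("wrist"); cv2.imwrite("pics/w18.png",im)
import pickle; pickle.dump(env.camera_info("wrist"),open("w18.pkl","wb"))
im=env.get_image("scene"); cv2.imwrite("pics/s18f.png",im);cv2.imwrite("pics/s18.png",cv2.resize(im[220:340,200:310],None,fx=5,fy=5,interpolation=cv2.INTER_CUBIC))
im=env.get_image("top"); cv2.imwrite("pics/t18.png",im);cv2.imwrite("pics/t18a.png",cv2.resize(im[215:300,365:445],None,fx=7,fy=7,interpolation=cv2.INTER_CUBIC))
E
```

```text
time: 22.78
tool_pos: [520.1, -223.2, 150.3]
tcp_rot: [3.141, -0.001, 0.11]
ft_force: [0.5, 0.4, -1.3]
finger_gap: 9.8
time: 23.12
tool_pos: [519.8, -223.2, 149.8]
tcp_rot: [3.142, 0.0, 0.11]
ft_force: [-1.3, 0.3, 0.7]
finger_gap: 25.9
time: 23.78
tool_pos: [511.4, -136.7, 294.7]
tcp_rot: [-3.139, -0.0, 0.117]
ft_force: [-0.6, 1.8, -0.2]
finger_gap: 26.5
[ 511.43 -136.71  294.74] 26.457910389706267
```

View pics/w18.png

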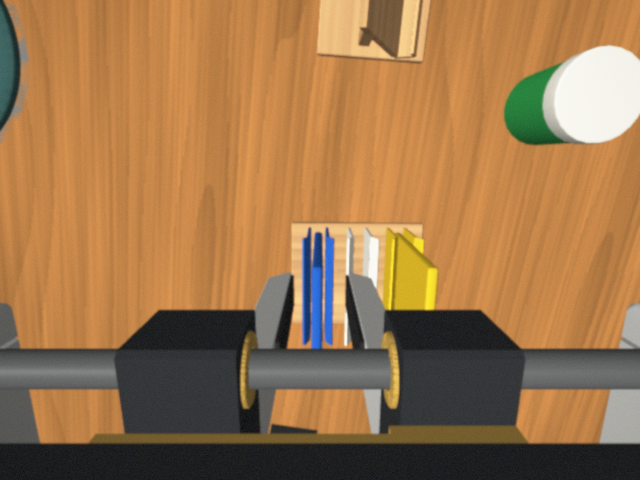

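View pics/s18.png

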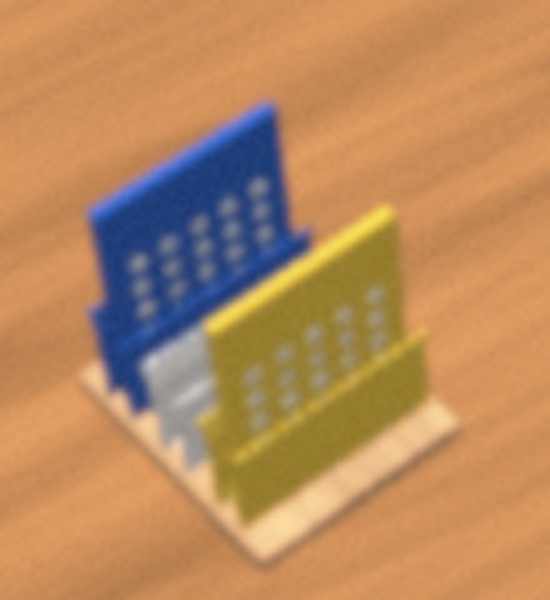

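View pics/t18.png

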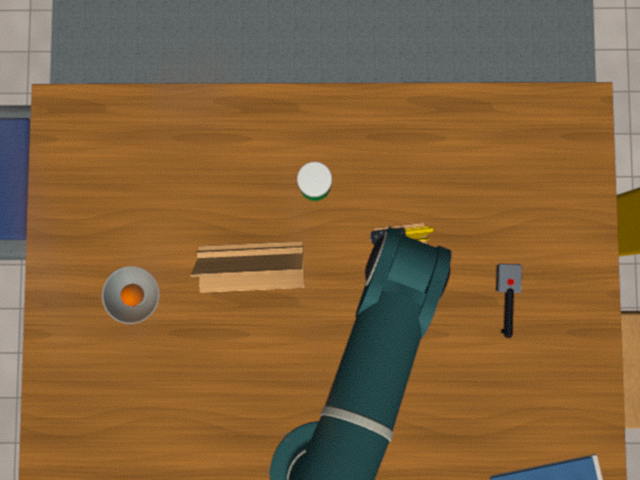

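Both boards stand in their slots. The bowl (131,295), canister (314,180) and brush are at the same top-view pixels as at the start. One numeric check of the boards against their expected top corners, then I'll move clear.

```bash
 python3 -m handwheel '0 -4 0 0; 0 -4 0 0; 0 -4 0 0; 0 -3 0 0; 0 0 0 0; 0 0 0 0'; python3 - <<'E'
from h import *
cs=env.camera_info("scene"); c,s=np.cos(.11),np.sin(.11)
for n,X in (("blue",-50),("yel",50)):
  for Y in (-60,60):
    p=[568.9+c*(X+5)-s*Y,-217.5+s*(X+5)+c*Y,172]
    print(n,"front top",Y,((proj(cs,p)-[200,220])*5).round())
im=env.get_image("top"); cv2.imwrite("pics/t19a.png",cv2.resize(im[215:300,365:445],None,fx=7,fy=7,interpolation=cv2.INTER_CUBIC))
im=env.get_image("scene"); cv2.imwrite("pics/s19.png",cv2.resize(im[240:320,210:300],None,fx=8,fy=7,interpolation=cv2.INTER_CUBIC))
E
```

```text
time: 24.43
tool_pos: [494.8, 5.6, 294.8]
tcp_rot: [3.141, 0.0, 0.111]
ft_force: [-0.2, -0.8, -0.2]
finger_gap: 26.2
blue front top -60 [ 91. 219.]
blue front top 60 [276. 105.]
yel front top -60 [208. 332.]
yel front top 60 [394. 210.]
```

View pics/t19a.png

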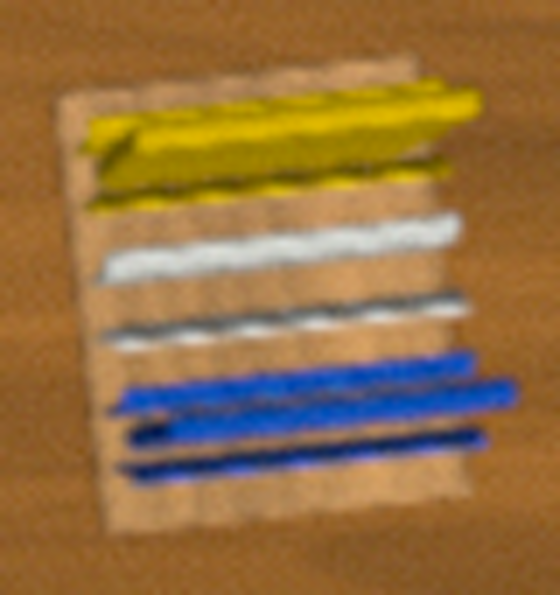

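View pics/s19.png

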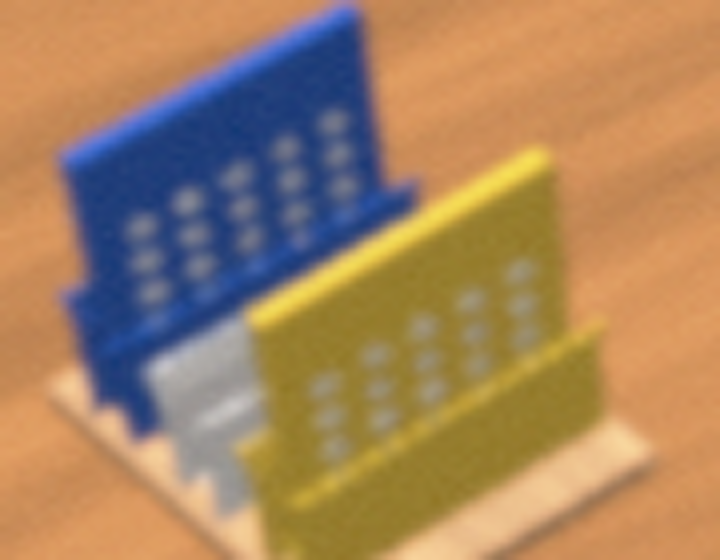

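The observed top corners match those of fully seated boards to within about 3 crop pixels (0.6 px): blue (93,218)/(276,105) and yellow (210,330)/(397,210). The arm is clear, so I'm handing in.

```bash
python3 - <<'E'
from rig import env
s=env.read_state(); print(s["time"],s["ft_force"])
print(env.finish_job())
E
```

```text
24.5333 [0.6666995  0.07810347 0.12216592]
the job is handed in; nothing more can be done
None
```

Both boards are standing in the rack slots of their own colour, and I handed the job in at 24.5 s. `finish_job` reports no verdict, so success rests on my own checks below.

**What I did:** I gripped each board low on its top band, pressed it lightly against the panel and lifted it along the slope out of the lip. It straightened between the pads as it came up. I carried it over the rack, checked alignment with the wrist camera, lowered it until it touched the slot floor, and released it.

**Last checks:**
- **Seating:** the boards' top corners in the scene picture match fully seated boards to within about 0.6 px. The top view suggests the yellow board may lean about 5 mm toward +x at its top, which is about 0.05 rad and inside tolerance.
- **Bystanders:** the bowl, ball, canister and brush are at the same top-view pixels as at the start.
- **Robot:** the arm ended about 230 mm from the rack, touching nothing.

**What disagreed or went wrong:**
- **Fingertip position:** the real fingertips appeared about 5–10 mm above the reported TCP, not 22 mm ahead of it. My first close on the yellow board therefore caught nothing and moved nothing.
- **Rack position:** the top and wrist camera fits differed by about 3 mm, so I aimed between them and confirmed against the slot mouths.
- **Blue board pressure:** it was pressed onto the slot floor with about 29 N for a moment before I eased off, well below the 120 N wrist limit.

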